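# Put the flat packs on charge and take out the spare

## Robot

A 7-joint arm with a two-finger parallel gripper is mounted at the origin on the work surface. World frame = base frame: x ahead of the robot, y to its left, z up, the work surface at z = 0. Lengths are in m, angles in rad, forces in N, time in s.
With the tool pointing down it reaches from about 0.4 to 0.85 m from the base axis. Payload 4.4 kg.
Tool frame: the origin (TCP) lies between the finger pads; the fingertips stand 11 mm ahead of it and the grasp point (between the pads) lies 8 mm behind it (tcp_to_tips is the distance from the TCP to the fingertips, in m); x points along the fingers, y is the direction in which the jaws open and shut, and the axes are right-handed (so a half turn about x gives the same grasp; the last joint's range is limited). The gripper opens to 94 mm and grips with 3 to 60 N. Pads are 16 mm wide; open, the fingers measure 119 mm over their backs; the gripper's body (75 mm by 177 mm) begins 78 mm behind the grasp point.
Start: joints at [-1.361, 0.628, 0.038, 1.517, -0.027, 0.996, -0.02], TCP at [0.177, 0.625, 0.216] pointing down, gripper open.
Joint ranges: [-3.06, 3.06], [-0.37, 2.12], [-1.25, 1.32], [0.18, 2.47], [-1.1, 4.24], [0.23, 1.98], [-2.94, 2.94]. Speed limits (rad/s): [2.57, 2.57, 3.14, 3.14, 3.14, 3.14, 3.14].

## Interface

Orientations are given as a unit quaternion [x, y, z, w].
In Python, from rig import read_state, get_image, job_done, tcp_to_tips gives the robot as it stands.
- The arm moves only by the shell command python3 -m crank 'ROWS' [FORCE]. ROWS is JSON, a list of rows, each a list of 5 numbers: the gripper's target within -1 to 1 (fully open at 1, half-way at 0, shut at -1), then the shift along the world's x, y, z in cm, then the turn about the world's z in rad. A call has exactly 8 rows; each row is the pose to reach, as a shift and turn from the pose measured when the call began; what a row does not reach only later rows make up. A row lasts 1/12 s, in which the tool goes at most 41.7 mm and 7.16 degrees, less where a joint would pass 70% of its speed; a pose out of reach is approached as far as the arm can. A call with a gripper value outside its range is refused whole. The fingers move at their own pace and stop on an object; FORCE is the grip in N (left out, the last holds). Time passes only in rows, so rows that repeat a pose let the fingers close, or fill a call up. It gives the time, the measured TCP pose, the force and the opening at its end, in the units of the state.
- read_state(): the state, without advancing time (a new reading comes with each control period).
- get_image(name): name is "side" or "top" or "wrist"; returns a dict with "pixels" (400x640x3 uint8, red, green, blue), "camera_matrix" (3x3 intrinsics, pixels), "extrinsics" (4x4, takes a point from camera to world coordinates); the wrist camera has in their place "mount" (4x4, takes a point from camera to tool coordinates, whose origin is the TCP and whose axes are the tool frame's). Camera axes: x right, y up, looking along -z (the intrinsics and any distortion apply to the point x, -y, -z); pixel columns grow to the right and rows downward; lengths in m; the calibration is good to about 2 mm. The wrist camera is an equidistant fisheye: a pixel r from the principal point sees the ray r / f radians off the axis. A picture is of the moment at which its call begins: read the wrist's pose just before it. There is no depth.
- job_done(): hands the job in, once; it reports no verdict.
The state is a dict: "time_s": time; "joint_pos": joint angles; "dq": joint speeds; "joint_efforts": joint torques, N m; "position": TCP position; "tcp_rot": TCP orientation; "contact_force": force on the tool from outside, world axes, zero at the start; "moment": the same for the moment, N m; "width": finger opening in m.
Only numpy, scipy, OpenCV 4.12 (cv2) and the standard library are available. Lean on these libraries where they do the work, as an engineer would, in place of code of your own. Each camera call takes 0.05 s, during which the arm holds its last target.

## Task

The drill's two battery packs are flat: stand the big one in the charger well next to the lamps first (the charger serves that well first), then the slim one in the other well, both pushed fully home. Then swing the tool box's flap open past upright so that it stays open, draw the spare pack out of the pocket hidden beneath, and finish while still holding it upright in the gripper, lifted about a hand's width higher than the tool box's lid, ready to hand over. Leave the drill, the glue gun, the tape roll and the tape measure where they are.

Things in the scene. Friction and masses are not known exactly. Their poses are not given: they have to be found in the camera images.
- big_pack: Big battery pack, 80 mm tall, standing stem down on the desk: grey stem 34 (its x) by 44 (its y) by 40 mm tall, bevelled foot, under a black head 44 (x) by 62 (y) by 40 mm tall. Origin: its centre, 40 mm above its foot, where stem and head meet; z up. About 0.36 kg. Grip the head across its 44 mm width (along its x). Fits a well either way round.
- slim_pack: Slim battery pack, 66 mm tall, standing stem down on the desk: the same stem (34 by 44 by 40 mm) under a smaller black head 44 (x) by 50 (y) by 26 mm tall. Origin: its centre, 33 mm above its foot, 7 mm below the head's underside; z up. About 0.2 kg. Grip the head across its 44 mm width (along its x). Fits a well either way round.
- spare_pack: Charged spare, of the slim pack's shape and size; origin: its centre, 33 mm above its foot, 33 mm below its top. It stands stem down in the tool box's pocket, hidden under the shut flap, its axes along the tool box's; head 80 to 106 mm above the desk, 44 mm in x and 50 mm in y, at least 30 mm free on each side of the head. About 0.2 kg.
- first_well (a point): Centre of the mouth of the charger well next to the lamps, 48 mm above the desk; axes as the charger's. The well is 37 mm (x) by 47 mm (y), 32 mm deep, with a 3 mm bevel round its mouth. A pack fully home stands on the well's floor, its foot 32 mm below the mouth, the underside of its head 8 mm above the mouth.
- second_well (a point): Centre of the mouth of the other well, alike in all ways, 84 mm from the first toward the charger's end without lamps (-y).
- toolbox: Tool box, fixed: black tub, grey lid, 160 (x) by 380 (y) by 130 mm high; black carrying handle mid-lid up to 157 mm. Origin: centre of its underside; front (-x) faces the robot. At its -y end, under the flap, a compartment 118 mm (x, -66 to 52) by 128 mm (y, -184 to -56), floor 72 and rim 123 mm above the desk, with the pocket in its floor. At the +y end an open tray of screws.
- pocket (a point): Centre of the mouth of the pocket for the spare, 72 mm above the desk, 10 mm in front of (-x) and 120 mm to the -y side of the tool box's origin; the same hole as a charger well (37 by 47 mm, 32 mm deep).
- flap (a joint): Grey flap over the compartment, 136 mm long (x), 138 mm wide (y), 6 mm thick, top 130 mm above the desk, hinged along its far (+x) edge. In rad: 0 shut (flat), 1.57 upright, 1.95 the stop, leaning away from the robot. It starts shut or up to 0.1 ajar. Stiff hinge: it stays where it is left and moves with 1 to 1.5 N at the tab.
- flap_tab (a point): Grip point of the flap's pull tab, 154 mm from the hinge line. The tab, 40 mm wide (y) and 8 mm thick, juts 30 mm out past the flap's edge, nothing beneath it; the point lies 18 mm out from that edge, 12 mm in from the tip. Pinched from above by its side edges (fingers closing along the tool box's y) it pivots between the fingers; or push it up from below.
- flap_hinge (a point): Middle of the flap's hinge line, which runs along the tool box's y, 126.5 mm above the desk, 56 mm behind (+x) the tool box's origin and 120 mm to its -y side.
- charger: Battery charger, fixed: low block 110 mm (x) by 200 mm (y) by 48 mm high, grey, two wells in a row along its y; its +y end is a black section 40 mm long and 40 mm high with a green and a red lamp. Origin: centre of its underside; its front (-x) faces the robot. A socket strip lies behind it.
- drill: Bystander: blue cordless drill lying on its side, 200 by 170 mm, 60 mm high.
- glue_gun: Bystander: black and yellow hot-glue gun lying on its side, 170 by 110 mm, 31 mm high.
- tape_roll: Bystander: roll of paper tape lying flat, 96 mm across, 25 mm high.
- tape_measure: Bystander: black tape measure, 66 by 66 mm, 34 mm high, in front of the tool box.
Not all that is in view belongs to the job. Leave any orange or turquoise look-alike of the big_pack alone.

How it is judged:
On the way, in this order (a step that is already met when the one before it is completed fails the run):
1. the big pack is fully home in the well next to the lamps, let go (z of big_pack in the frame of first_well below 0.013 m and horizontal distance between big_pack and first_well below 0.005 m and angle between big_pack's own z axis and vertical below 0.09 rad and contact force between big_pack and the fingers below 0.1 N), for 0.2 s.
2. then the slim pack is fully home in the other well, let go, the big pack still in place (all of step 1 and z of slim_pack in the frame of second_well below 0.006 m and horizontal distance between slim_pack and second_well below 0.005 m and angle between slim_pack's own z axis and vertical below 0.09 rad and contact force between slim_pack and the fingers below 0.1 N), for 0.2 s.
3. then the flap stands open past upright, not touched by the fingers (value of joint flap above 1.55 rad and contact force between flap and the fingers below 0.1 N), for 0.2 s.
At the end, for the whole second after the job is handed in: Big pack in the lamp-end well, slim pack in the other: within 5 mm of centre and full depth, 5 deg of upright, let go. Flap over 1.55 rad. Spare still in the fingers, within 15 deg of upright, centre over 0.215 m above the desk (foot 50 mm over the lid), clear of the tool box (all of step 2 and value of joint flap above 1.55 rad and height (world z) of spare_pack above 0.215 m and angle between spare_pack's own z axis and vertical below 0.26 rad and contact force between spare_pack and the fingers above 1 N and contact force between spare_pack and toolbox below 0.05 N and linear speed of spare_pack below 0.03 m/s); the arm keeps its last pose, push and grip.
It fails at once if the drill is shifted by more than 40 mm (distance of drill from where it was at the start of the episode above 0.04 m).
It fails at once if the glue gun is shifted by more than 40 mm (distance of glue_gun from where it was at the start of the episode above 0.04 m).
It fails at once if the tape roll is shifted by more than 40 mm (distance of tape_roll from where it was at the start of the episode above 0.04 m).
It fails at once if the tape measure is shifted by more than 40 mm (distance of tape_measure from where it was at the start of the episode above 0.04 m).
It also fails if it takes over 72 s, if anything falls off the work surface, if the arm or the gripper's body presses on something with over 40 N, if the wrist force passes 120 N, or if a joint passes its speed limit or range.

## Working session

There is one attempt and no reset: what is moved stays moved. The work goes in short steps, Python scripts to look and compute and a shell command to move; the robot and the scene stay as the last step left them, time stands still between calls to the robot, and variables do not carry over. Pictures are saved under pics/ and viewed, and the job is handed in when it is done.

```bash
ls; mkdir -p pics
cat > h.py <<'E'
import numpy as np, cv2
from rig import read_state, get_image, tcp_to_tips
from scipy.spatial.transform import Rotation as R
def snap(n,f):
    s=read_state(); d=get_image(n); cv2.imwrite('pics/'+f+'.png',cv2.cvtColor(d['pixels'],cv2.COLOR_RGB2BGR))
    if 'mount' in d:
        T=np.eye(4);T[:3,:3]=R.from_quat(s['tcp_rot']).as_matrix();T[:3,3]=s['position'];d['extrinsics']=T@d['mount']
    np.savez('pics/'+f+'.npz',K=d['camera_matrix'],E=d['extrinsics'],img=d['pixels'],fish=n=='wrist')
    return d
def load(f):
    return np.load('pics/'+f+'.npz')
def ray(d,u,v):
    K,E=d['K'],d['E']
    x=(u-K[0,2])/K[0,0]; y=(v-K[1,2])/K[1,1]
    if d['fish']:
        r=np.hypot(x,y); k=np.sin(r)/r if r>1e-9 else 1; c=np.array([x*k,-y*k,-np.cos(r)])
    else: c=np.array([x,-y,-1.])
    return E[:3,3],E[:3,:3]@c
def onz(f,u,v,z):
    o,r=ray(load(f),u,v); return o+r*(z-o[2])/r[2]
def proj(f,p):
    d=load(f);K,E=d['K'],d['E'];c=E[:3,:3].T@(np.array(p)-E[:3,3]);x,y,z=c[0],-c[1],-c[2]
    if d['fish']:
        rr=np.hypot(x,y);t=np.arctan2(rr,z);x,y=x/rr*t,y/rr*t
    else: x,y=x/z,y/z
    return K[0,0]*x+K[0,2],K[1,1]*y+K[1,2]
E
python3 - <<'E'
from h import *
for n in ['top','side','wrist']:
    d=snap(n,n+'0'); print(n,d['camera_matrix'].round(1).tolist(),d['extrinsics'].round(3).tolist())
print(read_state())
E
```

```text
pics
top [[521.0, 0.0, 321.7], [0.0, 521.0, 202.2], [0.0, 0.0, 1.0]] [[-0.037, 0.974, -0.222, 0.175], [-0.999, -0.035, 0.015, -0.001], [0.006, 0.222, 0.975, 1.642], [0.0, 0.0, 0.0, 1.0]]
side [[494.2, 0.0, 318.8], [0.0, 494.2, 203.8], [0.0, 0.0, 1.0]] [[0.786, 0.317, -0.53, -0.236], [-0.618, 0.404, -0.674, -0.918], [0.001, 0.858, 0.514, 0.815], [0.0, 0.0, 0.0, 1.0]]
wrist [[309.7, 0.0, 316.3], [0.0, 309.7, 197.6], [0.0, 0.0, 1.0]] [[0.272, -0.924, -0.27, 0.098], [0.962, 0.261, 0.078, 0.649], [-0.001, -0.281, 0.96, 0.384], [0.0, 0.0, 0.0, 1.0]]
{'time_s': 0.15, 'joint_pos': array([-1.36081201,  0.62913241,  0.03846149,  1.51809541, -0.02701612,
        0.99632898, -0.02002555]), 'dq': array([-0.00053851, -0.00257376, -0.00162699, -0.00219899,  0.00209147,
       -0.00088848, -0.00043805]), 'joint_efforts': array([ 1.88316917e-03, -5.50090206e+01,  1.14496171e+00, -1.86813569e+01,
       -5.22388704e-02,  2.10662704e-02,  1.03102777e-04]), 'position': array([0.17683507, 0.62498147, 0.21578014]), 'tcp_rot': array([ 0.09670468,  0.70046276, -0.0977176 ,  0.70032235]), 'contact_force': array([ 0.59733617, -1.15860418, -0.37200151]), 'moment': array([ 0.03092596, -0.06637468,  0.03843766]), 'width': 0.09413621609357083}
```

View pics/top0.png

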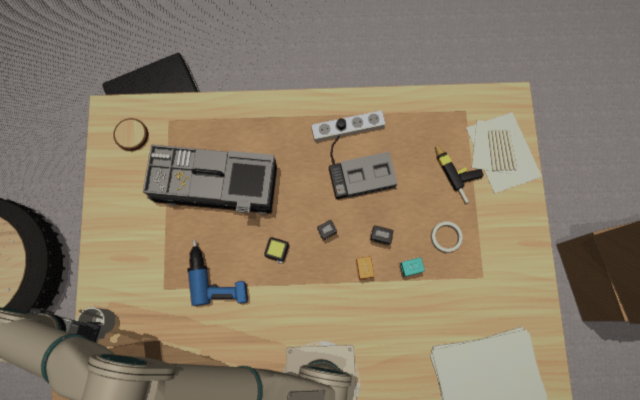

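View pics/side0.png

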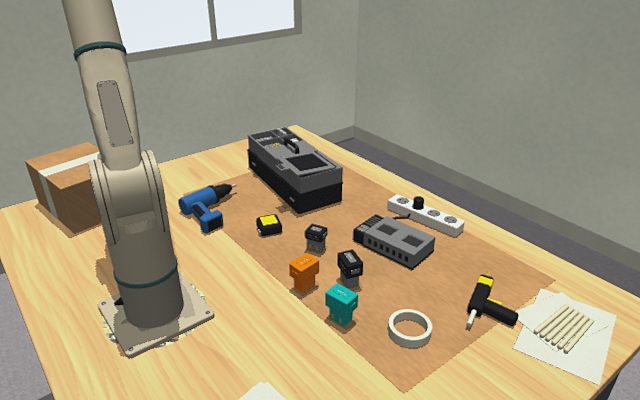

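View pics/wrist0.png

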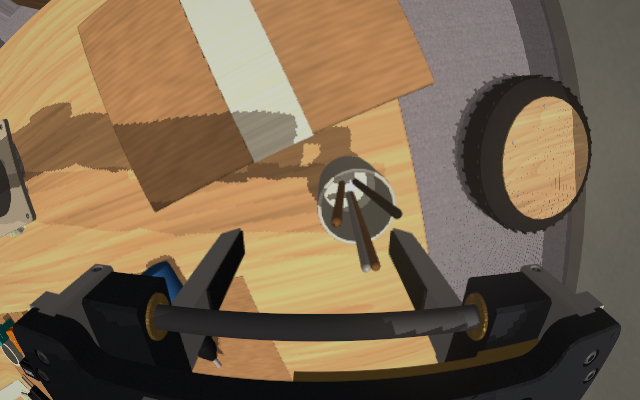

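Run:
```python
from h import *
t=cv2.imread('pics/top0.png');s=cv2.imread('pics/side0.png')
a=cv2.resize(t[145:285,220:440],None,fx=3.5,fy=3.5,interpolation=cv2.INTER_CUBIC)
cv2.imwrite('pics/ct.png',a)
a=cv2.resize(s[200:330,270:450],None,fx=4.3,fy=4.3,interpolation=cv2.INTER_CUBIC)
cv2.imwrite('pics/cs.png',a)
```

```text
(no output)
```

View pics/ct.png

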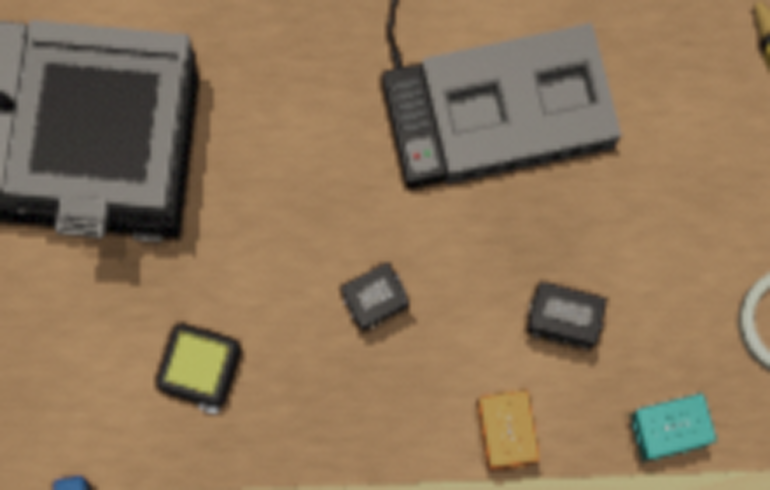

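View pics/cs.png

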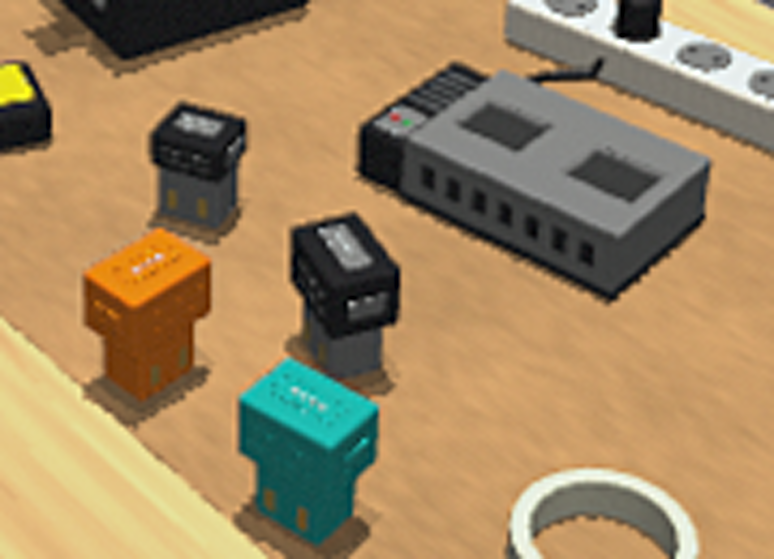

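Candidates for the big pack: black with a long head at top (382,235), black with a short head at (327,229), orange at (366,267) and turquoise at (412,268). Going by the description, the long-headed black one is the big pack. The short-headed one is the slim pack. The close crops confirm both choices.

Run:
```python
from h import *
img=load('top0')['img']; hsv=cv2.cvtColor(img,cv2.COLOR_RGB2HSV)
m=((hsv[...,1]<70)&(hsv[...,2]<215)).astype(np.uint8)*255
cv2.imwrite('pics/m.png',m)
def rect(x0,y0,x1,y1,z,mask=m):
    s=np.zeros_like(mask);s[y0:y1,x0:x1]=mask[y0:y1,x0:x1]
    cs,_=cv2.findContours(s,cv2.RETR_EXTERNAL,cv2.CHAIN_APPROX_NONE);c=max(cs,key=cv2.contourArea)
    P=np.array([onz('top0',u,v,z)[:2] for u,v in c[:,0]],np.float32)
    r=cv2.minAreaRect((P*1000).astype(np.float32)); return r,cv2.minAreaRect(c)
print('big',rect(365,220,400,250,.08))
print('slim',rect(312,215,342,245,.066))
print('charger',rect(322,148,405,205,.048))
print('box',rect(140,140,285,220,.13))
```

```text
big (((423.4475402832031, -200.5887451171875), (62.91789245605469, 45.687076568603516), 73.68527221679688), ((381.0882263183594, 234.64707946777344), (20.858062744140625, 14.794672966003418), 14.03624439239502))
slim (((448.4115295410156, -36.30145263671875), (41.33143997192383, 50.72508239746094), 29.086570739746094), ((326.5588073730469, 229.26470947265625), (13.3768892288208, 16.463863372802734), 59.03623962402344))
charger (((626.32763671875, -158.0364227294922), (127.86524963378906, 200.47479248046875), 9.529865264892578), ((362.8785705566406, 174.71099853515625), (38.4704704284668, 64.16813659667969), 81.25383758544922))
box (((605.0734252929688, 311.3785400390625), (387.61700439453125, 185.68243408203125), 82.69925689697266), ((208.93692016601562, 178.7150421142578), (130.0828399658203, 59.97288131713867), 5.042450904846191))
```

View pics/m.png

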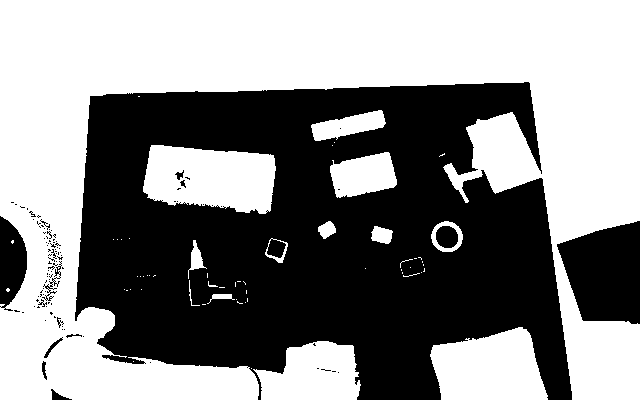

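```bash
cat >> h.py <<'E'
def st():
    s=read_state();M=R.from_quat(s['tcp_rot']).as_matrix()
    ja=np.degrees(np.arctan2(M[1,1],M[0,1]))
    print('t',round(s['time_s'],2),'pos',s['position'].round(4),'jaw',ja.round(2),'tilt',M[:,0].round(3),'w',round(s['width'],4),'F',s['contact_force'].round(1),'q',s['joint_pos'].round(2))
    return s['position'],ja
def togo(x,y,z,jaw):
    p,ja=st(); d=(jaw-ja+90)%180-90
    print('shift cm',((np.array([x,y,z])-p)*100).round(2),'turn rad',round(np.radians(d),4),'alt',round(np.radians(d-np.sign(d)*180),3))
E
python3 -c "
from h import *
togo(.423,-.2,.2,-16.3)"
```

```text
t 0.15 pos [0.1768 0.625  0.2158] jaw 74.2 tilt [-0.    -0.001 -1.   ] w 0.0941 F [ 0.6 -1.2 -0.4] q [-1.36  0.63  0.04  1.52 -0.03  1.   -0.02]
shift cm [ 24.62 -82.5   -1.58] turn rad 1.5621 alt -1.579
```

```bash
python3 -m crank '[[1,3,-2,0.5,-0.1],[1,6,-4.5,1,-0.2],[1,9,-7,2,-0.3],[1,12,-9.5,2,-0.4],[1,15,-12,2,-0.5],[1,18,-14.5,2,-0.6],[1,20,-17.5,2,-0.7],[1,22,-21,2,-0.8]]'; python3 -c "
from h import *
togo(.43,-.2,.24,-16.3)"
```

```text
time_s: 0.82
position: [0.398, 0.4142, 0.2355]
tcp_rot: [0.363, 0.607, -0.364, 0.606]
contact_force: [-0.1, 0.5, -0.6]
width: 0.0938
t 0.82 pos [0.398  0.4142 0.2355] jaw 28.1 tilt [-0.001 -0.    -1.   ] w 0.0938 F [-0.1  0.5 -0.6] q [-1.03  0.51  0.27  1.72 -0.16  0.94 -0.21]
shift cm [  3.2  -61.42   0.45] turn rad -0.7749 alt 2.367
```

```bash
python3 -m crank '[[1,1,-3.8,0.5,-0.06],[1,2,-7.6,0.5,-0.12],[1,3,-11.4,0.5,-0.18],[1,4,-15.2,0.5,-0.24],[1,5,-19,0.5,-0.3],[1,5,-23,0.5,-0.36],[1,5,-27,0.5,-0.42],[1,5,-31,0.5,-0.48]]'; python3 -m crank '[[1,0,-4,0,-0.05],[1,0,-8,0,-0.1],[1,0,-12,0,-0.15],[1,0,-16,0,-0.2],[1,0,-20,0,-0.25],[1,-0.5,-23,0,-0.28],[1,-1,-26,0,-0.3],[1,-1.5,-28,0,-0.3]]'; python3 -c "
from h import *
snap('wrist','w1');snap('top','top1')
togo(.43,-.2,.24,-16.3)"
```

```text
time_s: 1.48
position: [0.4475, 0.1024, 0.2405]
tcp_rot: [0.498, 0.502, -0.498, 0.502]
contact_force: [1.3, 0.1, -0.1]
width: 0.0939
time_s: 2.15
position: [0.4319, -0.1809, 0.2406]
tcp_rot: [-0.568, -0.421, 0.569, -0.421]
contact_force: [-1.2, 0.3, 0.4]
width: 0.094
t 2.25 pos [ 0.4313 -0.1816  0.2407] jaw -17.14 tilt [-0.001 -0.001 -1.   ] w 0.0943 F [-0.6  0.5  0.4] q [-0.08  0.38  0.57  1.99 -0.27  0.85  0.34]
shift cm [-0.13 -1.84 -0.07] turn rad 0.0146 alt -3.127
```

View pics/w1.png

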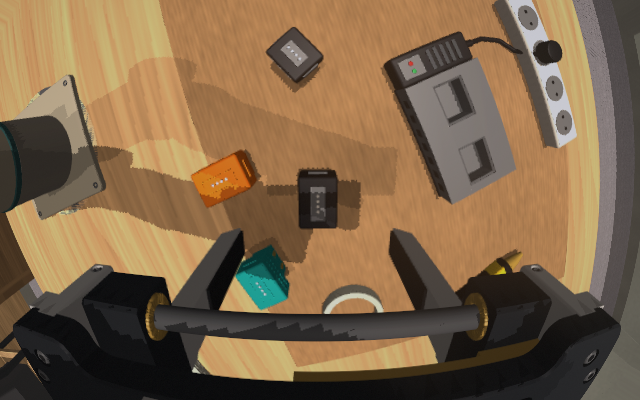

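```bash
cat >> h.py <<'E'
def blobs(f,mask,z,amin=300,box=None,ar=9e9):
    if box: s=np.zeros_like(mask);x0,y0,x1,y1=box;s[y0:y1,x0:x1]=mask[y0:y1,x0:x1];mask=s
    cs,_=cv2.findContours(mask,cv2.RETR_EXTERNAL,cv2.CHAIN_APPROX_NONE)
    for c in cs:
        if not amin<cv2.contourArea(c)<ar: continue
        P=np.array([onz(f,u,v,z)[:2]*1000 for u,v in c[:,0]],np.float32)
        M=cv2.moments(c); r=cv2.minAreaRect(P)
        print('px',round(M['m10']/M['m00']),round(M['m01']/M['m00']),'ctr',np.round(r[0],1),'size',np.round(r[1],1),'ang',round(r[2],1))
E
python3 - <<'E'
from h import *
img=load('w1')['img'];hsv=cv2.cvtColor(img,cv2.COLOR_RGB2HSV)
print(img[210,308],img[180,318],img[190,360],img[45,280],img[70,300],img[85,420],img[110,455],img[100,470],img[95,440])
dark=((img.max(2)<75)&(img.max(2).astype(int)-img.min(2)<25)).astype(np.uint8)*255
print('packs');blobs('w1',dark,.08,box=(260,160,350,240));blobs('w1',dark,.066,box=(250,15,335,100))
print('wells'); blobs('w1',(img.max(2)<95).astype(np.uint8)*255,.048,200,box=(425,60,510,200))
o=((hsv[...,0]<20)&(hsv[...,1]>190)&(hsv[...,2]>150)).astype(np.uint8)*255
blobs('w1',o,.08,box=(180,140,270,215))
t=((hsv[...,0]>75)&(hsv[...,0]<100)&(hsv[...,1]>120)).astype(np.uint8)*255
blobs('w1',t,.08)
cv2.imwrite('pics/c1.png',cv2.resize(cv2.cvtColor(img[20:240,240:520],cv2.COLOR_RGB2BGR),None,fx=2.7,fy=2.7))
E
```

```text
[25 20 17] [53 46 43] [117  85  54] [74 65 61] [84 74 70] [139 132 127] [130 123 119] [83 77 74] [134 127 123]
packs
px 317 199 ctr [ 428.2 -195.2] size [66.3 42.1] ang 73.4
px 294 54 ctr [451.1 -35.2] size [42.3 51.7] ang 25.9
wells
px 482 160 ctr [ 639.6 -215. ] size [41.2 51. ] ang 9.7
px 435 172 ctr [ 574.9 -210.9] size [14.4 90.9] ang 10.3
px 461 99 ctr [ 625.1 -131.5] size [41.1 50.3] ang 6.5
px 440 66 ctr [622.8 -83.4] size [67.5 21.3] ang 9.6
px 220 180 ctr [ 329. -142.] size [60.8 42.3] ang 7.3
px 263 278 ctr [ 335.6 -275.5] size [63.5 74.6] ang 11.7
```

View pics/c1.png

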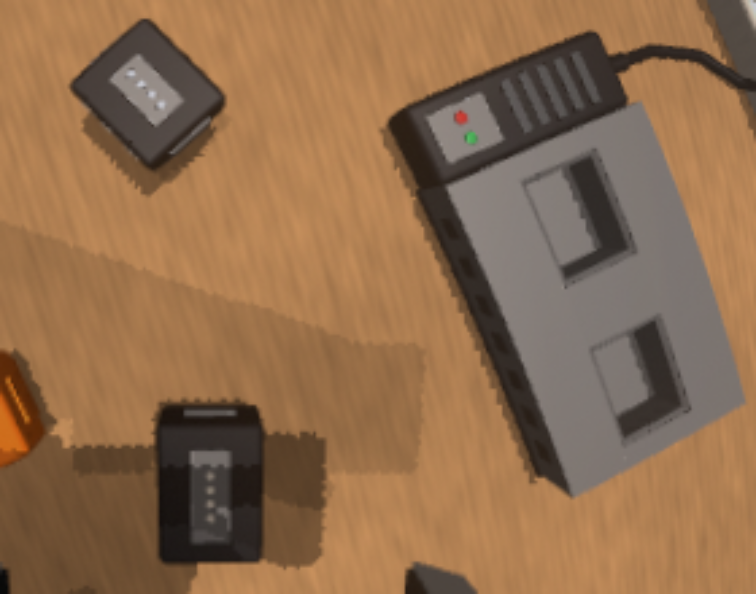

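Run:
```python
from h import *
c=[(161,421),(262,421),(262,561),(161,561)]
P=np.array([onz('w1',240+u/2.7,20+v/2.7,.08)[:2] for u,v in c]);print(P.round(4),P.mean(0))
c=[(146,19),(224,98),(152,164),(71,86)]
P=np.array([onz('w1',240+u/2.7,20+v/2.7,.066)[:2] for u,v in c]);print(P.round(4),P.mean(0))
togo(*P.mean(0),.2,26)
for c in [[(523,183),(595,150),(635,247),(567,286)],[(590,350),(658,316),(690,410),(624,446)]]:
    P=np.array([onz('w1',240+u/2.7,20+v/2.7,.048)[:2] for u,v in c]);print(P.round(4),P.mean(0))
togo(.4265,-.1985,.12,-16.5)
```

```text
[[ 0.4175 -0.1643]
 [ 0.4563 -0.1761]
 [ 0.4398 -0.2343]
 [ 0.399  -0.2218]] [ 0.42816016 -0.1991375 ]
[[ 0.4598 -0.0045]
 [ 0.4799 -0.0465]
 [ 0.4443 -0.0642]
 [ 0.4226 -0.0222]] [ 0.45164659 -0.03435064]
t 2.25 pos [ 0.4313 -0.1816  0.2407] jaw -17.14 tilt [-0.001 -0.001 -1.   ] w 0.0943 F [-0.6  0.5  0.4] q [-0.08  0.38  0.57  1.99 -0.27  0.85  0.34]
shift cm [ 2.04 14.72 -4.07] turn rad 0.7529 alt -2.389
[[ 0.5994 -0.1119]
 [ 0.6395 -0.1043]
 [ 0.6487 -0.1524]
 [ 0.6089 -0.1621]] [ 0.62412382 -0.132706  ]
[[ 0.614  -0.1941]
 [ 0.6541 -0.1872]
 [ 0.6644 -0.2376]
 [ 0.6236 -0.2449]] [ 0.63902619 -0.21593991]
t 2.25 pos [ 0.4313 -0.1816  0.2407] jaw -17.14 tilt [-0.001 -0.001 -1.   ] w 0.0943 F [-0.6  0.5  0.4] q [-0.08  0.38  0.57  1.99 -0.27  0.85  0.34]
shift cm [ -0.48  -1.69 -12.07] turn rad 0.0111 alt -3.13
```

```bash
python3 -m crank '[[0.5,-0.2,-0.8,-1,0.011],[0.5,-0.4,-1.7,-3,0.011],[0.5,-0.4,-1.7,-6,0.011],[0.5,-0.4,-1.7,-9,0.011],[0.5,-0.4,-1.7,-11,0.011],[0.5,-0.4,-1.7,-12,0.011],[0.5,-0.4,-1.7,-12,0.011],[0.5,-0.4,-1.7,-12,0.011]]'; python3 -c "
from h import *
snap('wrist','w2')
togo(.427,-.199,.055,-16.5)"
```

```text
time_s: 2.92
position: [0.4273, -0.1976, 0.1204]
tcp_rot: [-0.566, -0.424, 0.567, -0.423]
contact_force: [0.8, -0.4, 0.2]
width: 0.0707
t 2.97 pos [ 0.4278 -0.198   0.121 ] jaw -16.45 tilt [-0.    -0.001 -1.   ] w 0.0702 F [ 0.4 -0.2  1. ] q [ 0.08  0.57  0.43  2.11 -0.44  0.55  0.54]
shift cm [-0.08 -0.1  -6.6 ] turn rad -0.0008 alt 3.141
```

View pics/w2.png

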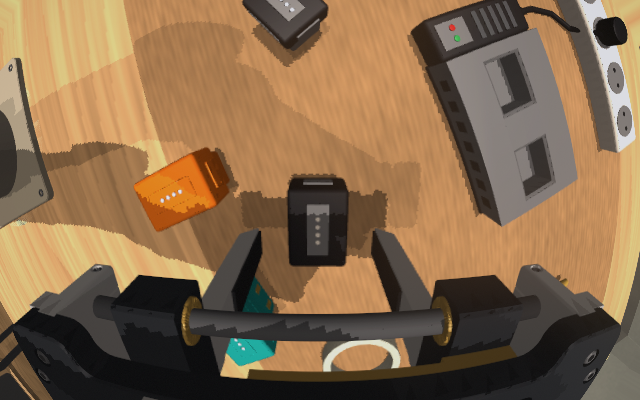

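Run:
```python
from h import *
P=np.array([onz('w2',u,v,.08)[:2] for u,v in [(290,187),(347,187),(347,265),(289,265)]]);print(P.round(4),P.mean(0))
print(proj('w2',[.4278,-.198,.08]))
img=load('w2')['img']
blobs('w2',(img.max(2)<100).astype(np.uint8)*255,.048,200,box=(480,40,560,205))
```

```text
[[ 0.4177 -0.1635]
 [ 0.4558 -0.1747]
 [ 0.4404 -0.2341]
 [ 0.3979 -0.2216]] [ 0.42795462 -0.19847833]
(np.float64(317.8712707501796), np.float64(227.5256598211981))
px 485 186 ctr [ 574.1 -211.9] size [15.8 54. ] ang 10.2
px 537 167 ctr [ 636.3 -213.6] size [38.  47.4] ang 9.9
px 515 81 ctr [ 623.8 -130.8] size [41.3 49.7] ang 9.3
```

Centred well, so I'll descend and grip.

```bash
python3 -m crank '[[0.5,0,-0.05,-2,0],[0.5,0,-0.05,-4,0],[0.5,0,-0.05,-6,0],[0.5,0,-0.05,-6.6,0],[0.5,0,-0.05,-6.6,0],[-0.3,0,-0.05,-6.6,0],[-0.6,0,-0.05,-6.6,0],[-0.6,0,-0.05,-6.6,0]]' 35; python3 -m crank '[[-0.6,0,0,0,0],[-0.6,0,0,0,0],[-0.6,0,0,0.5,0],[-0.6,0,0,2,0],[-0.6,0,0,5,0],[-0.6,0,0,8,0],[-0.6,0,0,10,0],[-0.6,0,0,10,0]]';python3 -c "
from h import *
snap('wrist','w3');snap('side','s3')
togo(.624,-.132,.155,9.8)"
```

```text
time_s: 3.63
position: [0.4287, -0.1988, 0.0562]
tcp_rot: [0.566, 0.422, -0.566, 0.424]
contact_force: [0.2, -0.2, -0.4]
width: 0.0537
time_s: 4.3
position: [0.4306, -0.1999, 0.1595]
tcp_rot: [0.568, 0.42, -0.565, 0.426]
contact_force: [1.1, -1.0, -3.9]
width: 0.0442
t 4.4 pos [ 0.4287 -0.1984  0.1562] jaw -16.41 tilt [ 0.002 -0.002 -1.   ] w 0.0441 F [ 0.3 -0.1 -5.5] q [ 0.03  0.51  0.49  2.08 -0.39  0.64  0.5 ]
shift cm [19.53  6.64 -0.12] turn rad 0.4574 alt -2.684
```

View pics/w3.png

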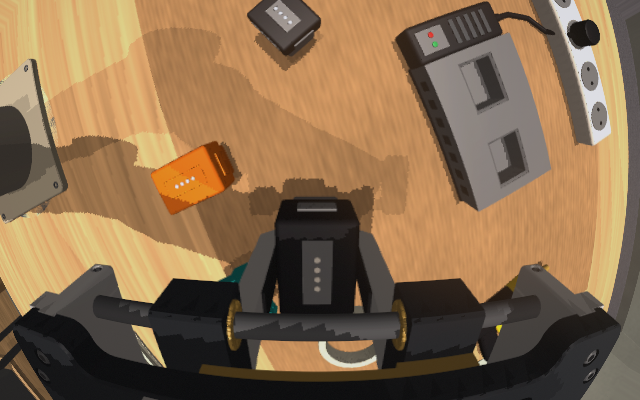

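View pics/s3.png

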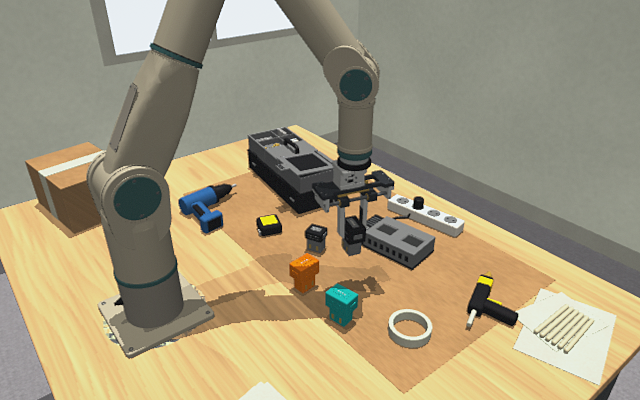

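Run:
```python
from h import *
i=cv2.imread('pics/w3.png')[185:325,260:375]
cv2.imwrite('pics/c3.png',cv2.convertScaleAbs(cv2.resize(i,None,fx=4.2,fy=4.2,interpolation=cv2.INTER_CUBIC),alpha=2.5))
```

```text
(no output)
```

View pics/c3.png

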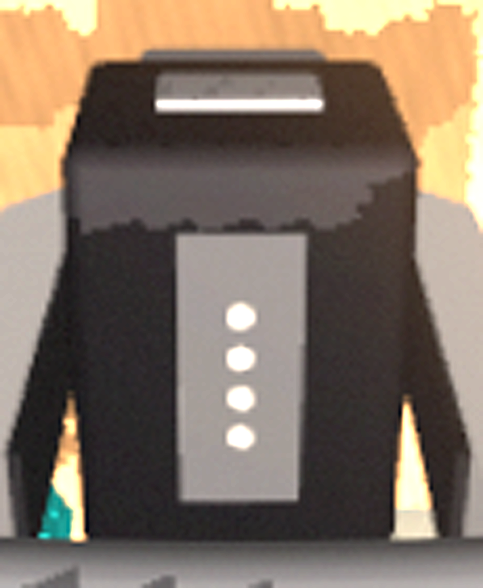

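Run:
```python
from h import *
E=load('w3');p=np.array([.4287,-.1984]);a=np.radians(-16.41);j=np.array([np.cos(a),np.sin(a)]);n=np.array([-j[1],j[0]])
for u,v in [(260+67/4.2,185+152/4.2),(260+416/4.2,185+152/4.2),(260+243/4.2,185+235/4.2),(260+240/4.2,185+500/4.2)]:
    for z in (.180,):
        q=onz('w3',u,v,z)[:2]-p;print(z,(q@j*1000).round(1),(q@n*1000).round(1))
# same ratio in w1/w2 label
for f,pts in [('w2',[(318,204),(318,255),(318,187),(318,265)])]:
    for u,v in pts:
        q=onz(f,u,v,.08)[:2]-np.array([.428,-.1985]);print(f,(q@n*1000).round(1))
```

```text
0.18 -19.0 26.8
0.18 23.4 26.6
0.18 2.4 15.7
0.18 2.0 -24.7
w2 18.3
w2 -21.9
w2 30.6
w2 -30.5
```

Run:
```python
from h import *
i=cv2.imread('pics/w2.png')[170:275,275:365]
cv2.imwrite('pics/c2.png',cv2.convertScaleAbs(cv2.resize(i,None,fx=5,fy=5,interpolation=cv2.INTER_CUBIC),alpha=2.5))
```

```text
(no output)
```

View pics/c2.png

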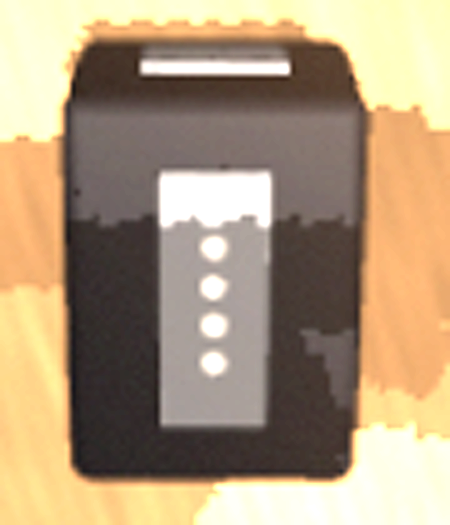

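```bash
python3 -m crank '[[-0.6,3,-1,1,0.07],[-0.6,6.5,-2,2,0.15],[-0.6,10,-3,3,0.23],[-0.6,13.5,-4,3,0.3],[-0.6,17,-5,3,0.37],[-0.6,19.5,-6,3,0.43],[-0.6,21,-7,3,0.457],[-0.6,21,-7,3,0.457]]';python3 -m crank '[[-0.6,0,0,0,0],[-0.6,0,0,0,0],[-0.6,0,0,0,0],[-0.6,0,0,0,0],[-0.6,0,0,0,0],[-0.6,0,0,0,0],[-0.6,0,0,0,0],[-0.6,0,0,0,0]]'; python3 -c "
from h import *
snap('wrist','w4');snap('top','t4')
togo(.624,-.132,.155,9.8)"
```

```text
time_s: 5.07
position: [0.6405, -0.2697, 0.1823]
tcp_rot: [0.455, 0.54, -0.455, 0.542]
contact_force: [0.3, -0.8, -4.1]
width: 0.044
time_s: 5.73
position: [0.6405, -0.2696, 0.1826]
tcp_rot: [0.456, 0.54, -0.455, 0.542]
contact_force: [0.1, -0.0, -4.1]
width: 0.0437
t 5.83 pos [ 0.6405 -0.2697  0.1825] jaw 9.85 tilt [ 0.002 -0.001 -1.   ] w 0.0435 F [-0.1  0.3 -3.1] q [ 0.16  0.75  0.36  1.42 -0.29  1.02  0.76]
shift cm [-1.65 13.77 -2.75] turn rad -0.0008 alt 3.141
```

View pics/w4.png

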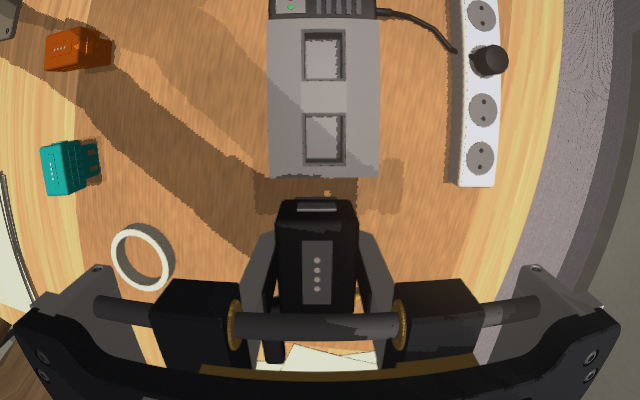

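Run:
```python
from h import *
i=cv2.imread('pics/w4.png')[20:240,260:390]
cv2.imwrite('pics/c4.png',cv2.convertScaleAbs(cv2.resize(i[:160],None,fx=5,fy=5,interpolation=cv2.INTER_CUBIC)[:,:],alpha=1.3)[:600])
cv2.imwrite('pics/c4b.png',cv2.convertScaleAbs(cv2.resize(i[80:],None,fx=4,fy=4,interpolation=cv2.INTER_CUBIC),alpha=2.5))
```

```text
(no output)
```

View pics/c4.png

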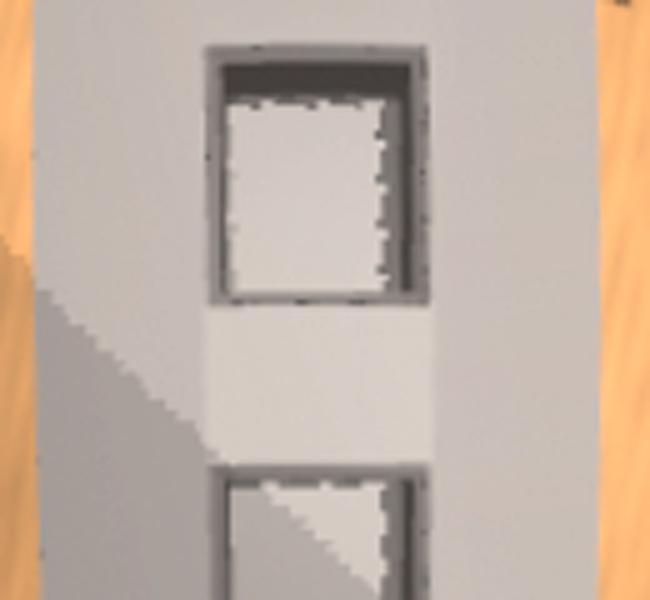

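View pics/c4b.png

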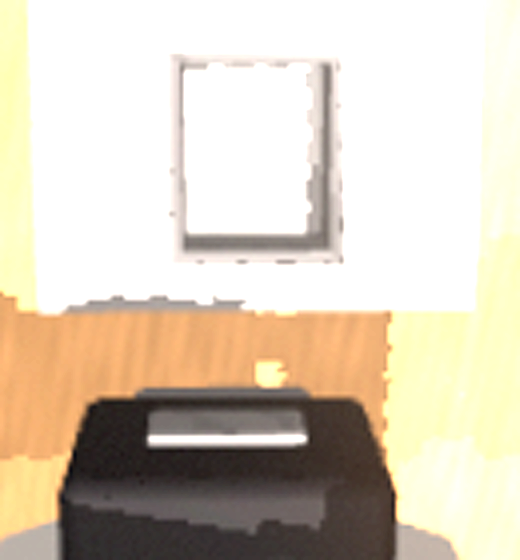

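Run:
```python
from h import *
w=[]
for c in [[(301.2,29.2),(345.3,29.2),(346,80.6),(302,80.6)],[(302.8,114),(344.8,114),(345.3,165.5),(304,165.5)]]:
    P=np.array([onz('w4',u,v,.048)[:2] for u,v in c]);print((P*1000).round(1).tolist(),P.mean(0).round(4));w.append(P.mean(0))
d=w[0]-w[1];print(np.linalg.norm(d),np.degrees(np.arctan2(-d[0],d[1])))
p=np.array([.6405,-.2697]);a=np.radians(9.85);j=np.array([np.cos(a),np.sin(a)]);n=np.array([-j[1],j[0]])
for u in (275.5,358.2):
    q=onz('w4',u,222.5,.1825+.024)[:2]-p;print((q@j*1000).round(1),(q@n*1000).round(1))
```

```text
[[598.6, -110.9], [640.4, -103.3], [649.9, -154.5], [608.3, -162.0]] [ 0.6243 -0.1327]
[[614.6, -194.1], [654.6, -187.0], [664.5, -237.0], [624.1, -244.1]] [ 0.6394 -0.2156]
0.08425977522646484 10.347487138297625
-20.4 28.3
21.0 28.3
```

```bash
python3 -m crank '[[-0.6,-0.5,3,0,0.006],[-0.6,-1,6.5,0,0.006],[-0.6,-1.4,10,0,0.006],[-0.6,-1.66,13,0,0.006],[-0.6,-1.66,13.93,-2,0.006],[-0.6,-1.66,13.93,-5,0.006],[-0.6,-1.66,13.93,-6.5,0.006],[-0.6,-1.66,13.93,-6.5,0.006]]'; python3 -c "
from h import *
snap('wrist','w5');snap('top','t5');snap('side','s5')
togo(.6239,-.1304,.110,10.2)
for f,b in [('t5',(320,130,410,220)),('s5',(330,190,450,280)),('w5',(240,150,400,330))]:
    i=cv2.imread('pics/'+f+'.png')[b[1]:b[3],b[0]:b[2]]
    cv2.imwrite('pics/'+f+'c.png',cv2.convertScaleAbs(cv2.resize(i,None,fx=5 if f!='w5' else 3.5,fy=5 if f!='w5' else 3.5,interpolation=cv2.INTER_CUBIC),alpha=1.7))
"
```

```text
time_s: 6.5
position: [0.6213, -0.1289, 0.1141]
tcp_rot: [0.453, 0.544, -0.454, 0.541]
contact_force: [-0.1, 1.0, -3.8]
width: 0.0442
t 6.65 pos [ 0.6248 -0.1311  0.1186] jaw 10.16 tilt [ 0.004 -0.001 -1.   ] w 0.044 F [ 0.4 -0.2 -3.9] q [-0.04  0.75  0.34  1.65 -0.33  0.79  0.63]
shift cm [-0.09  0.07 -0.86] turn rad 0.0007 alt -3.141
```

View pics/s5c.png

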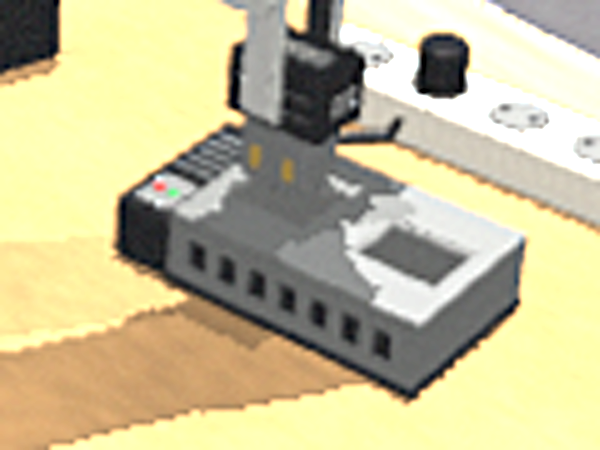

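View pics/w5c.png

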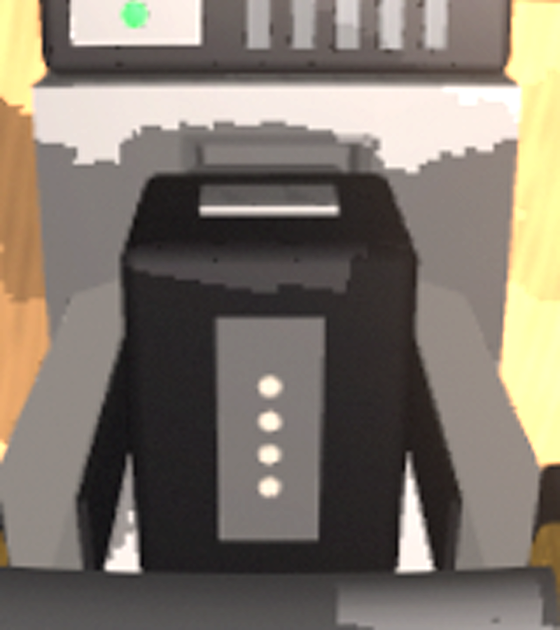

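```bash
python3 -m crank '[[-0.6,-0.08,0.06,-0.5,0],[-0.6,-0.08,0.06,-1,0],[-0.6,-0.08,0.06,-1.5,0],[-0.6,-0.08,0.06,-2,0],[-0.6,-0.08,0.06,-2.5,0],[-0.6,-0.08,0.06,-3,0],[-0.6,-0.08,0.06,-3,0],[-0.6,-0.08,0.06,-3,0]]';python3 -c "
from h import *
togo(.6239,-.1304,.072,10.2)"
```

```text
time_s: 7.32
position: [0.6237, -0.1305, 0.0881]
tcp_rot: [0.454, 0.541, -0.453, 0.543]
contact_force: [0.1, 0.2, -4.5]
width: 0.0441
t 7.32 pos [ 0.6237 -0.1305  0.0881] jaw 10.16 tilt [ 0.003 -0.001 -1.   ] w 0.0441 F [ 0.1  0.2 -4.5] q [-0.03  0.79  0.32  1.67 -0.34  0.74  0.64]
shift cm [ 0.02  0.01 -1.61] turn rad 0.0008 alt -3.141
```

```bash
python3 -m crank '[[-0.6,0,0,-0.5,0],[-0.6,0,0,-1,0],[-0.6,0,0,-1.4,0],[-0.6,0,0,-1.7,0],[-0.6,0,0,-1.9,0],[-0.6,0,0,-2.1,0],[-0.6,0,0,-2.1,0],[-0.6,0,0,-2.1,0]]';python3 -c "
from h import *
togo(.6239,-.1304,.072,10.2)"
```

```text
time_s: 7.98
position: [0.6231, -0.1307, 0.0726]
tcp_rot: [0.455, 0.541, -0.453, 0.543]
contact_force: [-11.2, 3.1, 36.7]
width: 0.0437
t 7.98 pos [ 0.6231 -0.1307  0.0726] jaw 10.13 tilt [ 0.003  0.001 -1.   ] w 0.0437 F [-11.2   3.1  36.7] q [-0.02  0.81  0.31  1.68 -0.35  0.71  0.65]
shift cm [ 0.08  0.03 -0.06] turn rad 0.0012 alt -3.14
```

```bash
python3 -m crank '[[-0.6,0,0,0,0],[0.5,0,0,0.1,0],[0.5,0,0,0.1,0],[0.5,0,0,0.1,0],[0.5,0,0,0.1,0],[0.5,0,0,3,0],[0.5,0,0,6,0],[0.5,0,0,9,0]]';python3 -c "
from h import *
togo(.4516,-.0344,.2,26)
snap('wrist','w6');snap('top','t6');snap('side','s6')
i=cv2.imread('pics/s6.png')[190:280,330:450];cv2.imwrite('pics/s6c.png',cv2.convertScaleAbs(cv2.resize(i,None,fx=5,fy=5,interpolation=cv2.INTER_CUBIC),alpha=1.7))"
```

```text
time_s: 8.65
position: [0.6225, -0.1306, 0.1624]
tcp_rot: [0.454, 0.542, -0.454, 0.542]
contact_force: [-0.7, -0.5, 0.3]
width: 0.0704
t 8.65 pos [ 0.6225 -0.1306  0.1624] jaw 10.13 tilt [ 0.001  0.    -1.   ] w 0.0704 F [-0.7 -0.5  0.3] q [-0.05  0.69  0.37  1.62 -0.3   0.88  0.61]
shift cm [-17.09   9.62   3.76] turn rad 0.2769 alt -2.865
```

View pics/s6c.png

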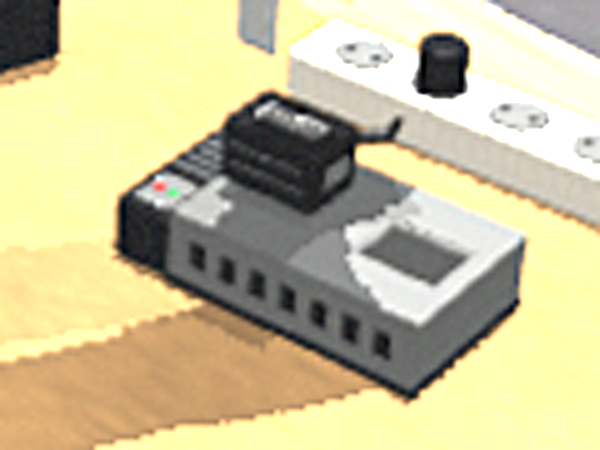

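View pics/w6.png

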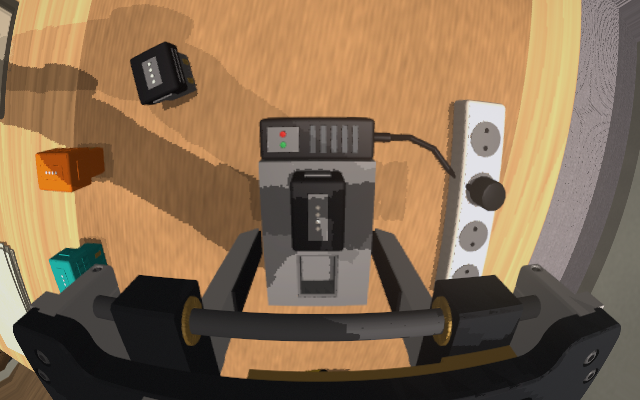

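```bash
python3 -m crank '[[0.5,-3,1.6,0,0.05],[0.5,-6,3.3,0,0.1],[0.5,-9.2,5.1,0,0.15],[0.5,-12.4,6.9,0,0.2],[0.5,-15.2,8.5,-1,0.26],[0.5,-17.1,9.6,-2.5,0.285],[0.5,-17.1,9.6,-4,0.285],[0.5,-17.1,9.6,-4,0.285]]';python3 -c "
from h import *
togo(.4515,-.0345,.045,26.5)
snap('wrist','w7')
i=cv2.imread('pics/w7.png')[150:290,240:400];cv2.imwrite('pics/w7c.png',cv2.convertScaleAbs(cv2.resize(i,None,fx=4,fy=4,interpolation=cv2.INTER_CUBIC),alpha=2))"
```

```text
time_s: 9.47
position: [0.4504, -0.0341, 0.1221]
tcp_rot: [0.373, 0.602, -0.371, 0.601]
contact_force: [0.1, 0.2, -0.7]
width: 0.0709
t 9.47 pos [ 0.4504 -0.0341  0.1221] jaw 26.56 tilt [ 0.001  0.002 -1.   ] w 0.0709 F [ 0.1  0.2 -0.7] q [-0.16  0.52  0.25  2.15 -0.27  0.5   0.76]
shift cm [ 0.11 -0.04 -7.71] turn rad -0.001 alt 3.141
```

View pics/w7c.png

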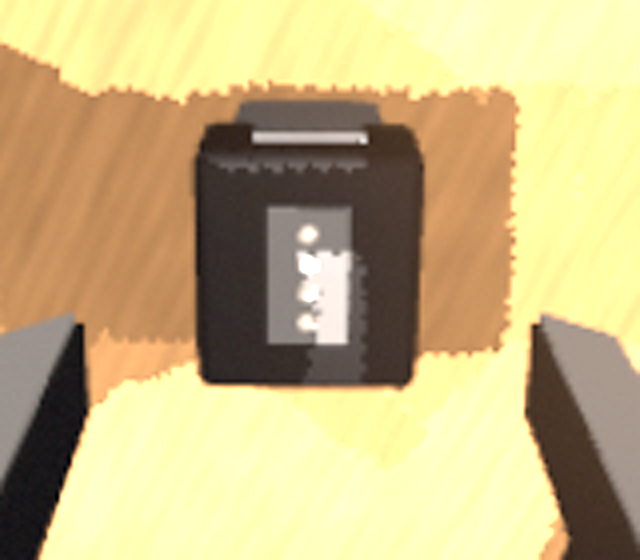

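Run:
```python
from h import *
c=[(196,152),(423,152),(413,384),(200,384)]
P=np.array([onz('w7',240+u/4,150+v/4,.066)[:2] for u,v in c]);m=P.mean(0);print(m,[np.linalg.norm(P[i]-P[i-1]).round(4) for i in range(4)])
d=P[1]-P[0];e=P[2]-P[3];print(np.degrees(np.arctan2(d[1],d[0])),np.degrees(np.arctan2(e[1],e[0])))
togo(*m,.047,26.5)
```

```text
[ 0.45081917 -0.03228086] [np.float64(0.0477), np.float64(0.0425), np.float64(0.0477), np.float64(0.0425)]
26.534796051291103 26.492905467057827
t 9.52 pos [ 0.4524 -0.0349  0.1232] jaw 26.49 tilt [ 0.004  0.002 -1.   ] w 0.0704 F [ 0.3 -0.5 -0.2] q [-0.16  0.52  0.26  2.15 -0.27  0.5   0.76]
shift cm [-0.15  0.27 -7.62] turn rad 0.0001 alt -3.141
```

```bash
python3 -m crank '[[0.5,-0.1,0.18,-2,0],[0.5,-0.1,0.18,-4,0],[0.5,-0.1,0.18,-6,0],[0.5,-0.1,0.18,-7.2,0],[0.5,-0.1,0.18,-7.2,0],[0,-0.1,0.18,-7.2,0],[-0.6,-0.1,0.18,-7.2,0],[-0.6,-0.1,0.18,-7.2,0]]' 35; python3 -m crank '[[-0.6,0,0,0,0],[-0.6,0,0,0,0],[-0.6,0,0,0,0],[-0.6,0,0,0,0],[-0.6,0,0,3,0],[-0.6,0,0,6,0],[-0.6,0,0,9,0],[-0.6,0,0,12,0]]';python3 -c "
from h import *
togo(.654,-.30,.18,10)"
```

```text
time_s: 10.18
position: [0.4523, -0.0334, 0.052]
tcp_rot: [0.374, 0.6, -0.371, 0.603]
contact_force: [-0.5, -0.0, 0.1]
width: 0.0542
time_s: 10.85
position: [0.4518, -0.0333, 0.1733]
tcp_rot: [0.374, 0.6, -0.371, 0.602]
contact_force: [1.1, -0.1, -2.2]
width: 0.0445
t 10.85 pos [ 0.4518 -0.0333  0.1733] jaw 26.47 tilt [ 0.005  0.001 -1.   ] w 0.0445 F [ 1.1 -0.1 -2.2] q [-0.22  0.43  0.32  2.1  -0.23  0.63  0.72]
shift cm [ 20.22 -26.67   0.67] turn rad -0.2875 alt 2.854
```

```bash
python3 -m crank '[[-0.6,2.3,-3,1,-0.04],[-0.6,4.6,-6,1,-0.08],[-0.6,7,-9,1,-0.12],[-0.6,9.4,-12,1,-0.16],[-0.6,11.8,-15,1,-0.2],[-0.6,14.3,-18,1,-0.24],[-0.6,16.7,-21,1,-0.28],[-0.6,18.8,-23.7,1,-0.287]]';python3 -m crank '[[-0.6,0,0,0,0],[-0.6,0,0,0,0],[-0.6,0,0,0,0],[-0.6,0,0,0,0],[-0.6,0,0,0,0],[-0.6,0,0,0,0],[-0.6,0,0,0,0],[-0.6,0,0,0,0]]';python3 -c "
from h import *
snap('wrist','w8')
togo(.6392,-.2157,.12,10)
i=cv2.imread('pics/w8.png')[90:320,250:390];cv2.imwrite('pics/w8c.png',cv2.convertScaleAbs(cv2.resize(i,None,fx=3.4,fy=3.4,interpolation=cv2.INTER_CUBIC)[:],alpha=1))
i=i[100:];cv2.imwrite('pics/w8d.png',cv2.convertScaleAbs(cv2.resize(i,None,fx=4,fy=4,interpolation=cv2.INTER_CUBIC)[:],alpha=2.5))"
```

```text
time_s: 11.52
position: [0.6407, -0.2719, 0.1828]
tcp_rot: [0.456, 0.54, -0.454, 0.543]
contact_force: [1.0, -0.7, -0.6]
width: 0.0441
time_s: 12.18
position: [0.6407, -0.2713, 0.1832]
tcp_rot: [0.456, 0.54, -0.454, 0.543]
contact_force: [-0.5, -0.2, -1.8]
width: 0.0442
t 12.23 pos [ 0.6407 -0.2715  0.1831] jaw 9.95 tilt [ 0.005 -0.    -1.   ] w 0.0439 F [ 0.1 -0.  -0.7] q [ 0.16  0.76  0.38  1.42 -0.31  1.02  0.78]
shift cm [-0.15  5.58 -6.31] turn rad 0.0008 alt -3.141
```

View pics/w8c.png

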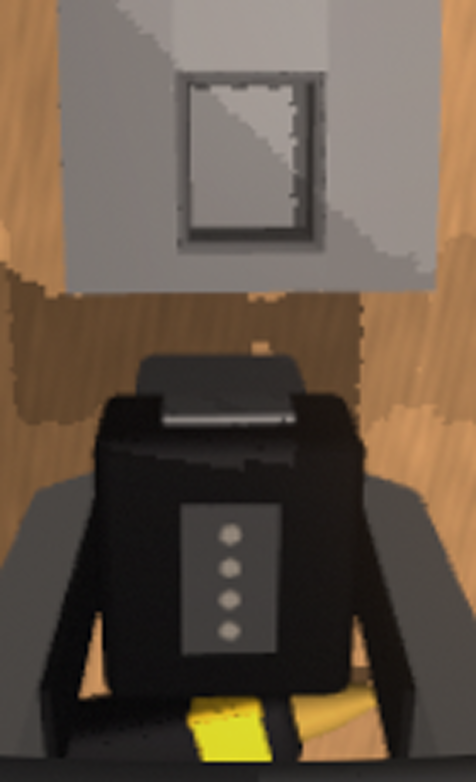

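View pics/w8d.png

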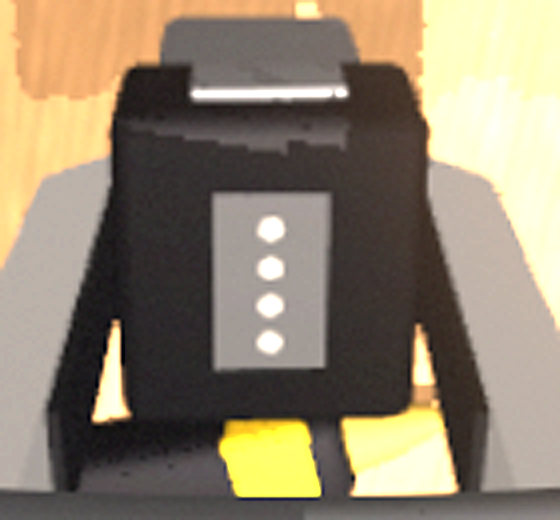

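Run:
```python
from h import *
c=[(177,72),(325,72),(324,252),(180,252)]
w=np.array([onz('w8',250+u/3.4,90+v/3.4,.048)[:2] for u,v in c]);print((w*1000).round(1).tolist(),w.mean(0))
p=np.array([.6407,-.2715]);a=np.radians(9.95);j=np.array([np.cos(a),np.sin(a)]);n=np.array([-j[1],j[0]])
for u,v in [(112,115),(428,115),(412,414),(128,414)]:
    q=onz('w8',250+u/4,190+v/4,.183+.014)[:2]-p;print((q@j*1000).round(1),(q@n*1000).round(1))
q=w.mean(0)-p;print(q@j,q@n)
```

```text
[[613.9, -193.1], [655.3, -185.7], [664.9, -237.3], [623.4, -244.6]] [ 0.63939569 -0.21519555]
-20.3 26.7
21.8 26.7
21.9 -21.0
-20.2 -20.8
0.008444083329340052 0.055682944141060696
```

```bash
python3 -m crank '[[-0.6,0,2,0,0.003],[-0.6,-0.1,4,0,0.003],[-0.6,-0.1,5.3,-1,0.003],[-0.6,-0.1,5.3,-3,0.003],[-0.6,-0.1,5.3,-5,0.003],[-0.6,-0.1,5.3,-6.6,0.003],[-0.6,-0.1,5.3,-6.6,0.003],[-0.6,-0.1,5.3,-6.6,0.003]]';python3 -c "
from h import *
togo(.6398,-.2184,.09,10.1)"
```

```text
time_s: 12.9
position: [0.6392, -0.2183, 0.1166]
tcp_rot: [0.455, 0.541, -0.453, 0.543]
contact_force: [0.2, 0.8, -1.6]
width: 0.0439
t 12.9 pos [ 0.6392 -0.2183  0.1166] jaw 10.12 tilt [ 0.003  0.    -1.   ] w 0.0439 F [ 0.2  0.8 -1.6] q [ 0.09  0.8   0.36  1.54 -0.34  0.86  0.75]
shift cm [ 0.06 -0.01 -2.66] turn rad -0.0004 alt 3.141
```

```bash
python3 -m crank '[[-0.6,0.05,0,-0.6,0],[-0.6,0.05,0,-1.2,0],[-0.6,0.05,0,-1.7,0],[-0.6,0.05,0,-2.1,0],[-0.6,0.05,0,-2.5,0],[-0.6,0.05,0,-2.9,0],[-0.6,0.05,0,-3.2,0],[-0.6,0.05,0,-3.2,0]]';python3 -c "
from h import *
togo(.6398,-.2184,.068,10.1)"
```

```text
time_s: 13.57
position: [0.6395, -0.2181, 0.0837]
tcp_rot: [0.455, 0.542, -0.453, 0.543]
contact_force: [0.4, 0.1, -2.0]
width: 0.0443
t 13.57 pos [ 0.6395 -0.2181  0.0837] jaw 10.13 tilt [ 0.003  0.001 -1.   ] w 0.0443 F [ 0.4  0.1 -2. ] q [ 0.1   0.84  0.34  1.56 -0.36  0.8   0.76]
shift cm [ 0.03 -0.03 -1.57] turn rad -0.0005 alt 3.141
```

Entering freely, so I'll push it home.

```bash
python3 -m crank '[[-0.6,0,0,-0.5,0],[-0.6,0,0,-1,0],[-0.6,0,0,-1.4,0],[-0.6,0,0,-1.7,0],[-0.6,0,0,-1.9,0],[-0.6,0,0,-2.1,0],[-0.6,0,0,-2.1,0],[-0.6,0,0,-2.1,0]]';python3 -m crank '[[-0.6,0,0,0,0],[0.5,0,0,0.1,0],[0.5,0,0,0.1,0],[0.5,0,0,0.1,0],[0.5,0,0,0.1,0],[0.5,0,0,3,0],[0.5,0,0,6,0],[0.5,0,0,9,0]]';python3 -c "
from h import *
togo(.5,.1,.2,-7)
snap('wrist','w9');snap('top','t9');snap('side','s9')
i=cv2.imread('pics/s9.png')[190:280,330:450];cv2.imwrite('pics/s9c.png',cv2.convertScaleAbs(cv2.resize(i,None,fx=5,fy=5,interpolation=cv2.INTER_CUBIC),alpha=1.7))"
```

```text
time_s: 14.23
position: [0.6381, -0.2185, 0.0676]
tcp_rot: [0.455, 0.542, -0.453, 0.542]
contact_force: [-10.9, 4.9, 31.7]
width: 0.0435
time_s: 14.9
position: [0.6374, -0.2185, 0.1573]
tcp_rot: [0.455, 0.543, -0.454, 0.541]
contact_force: [0.7, -0.6, -0.9]
width: 0.0705
t 14.9 pos [ 0.6374 -0.2185  0.1573] jaw 10.07 tilt [-0.001  0.002 -1.   ] w 0.0705 F [ 0.7 -0.6 -0.9] q [ 0.08  0.76  0.38  1.51 -0.32  0.94  0.73]
shift cm [-13.74  31.85   4.27] turn rad -0.2979 alt 2.844
```

View pics/s9c.png

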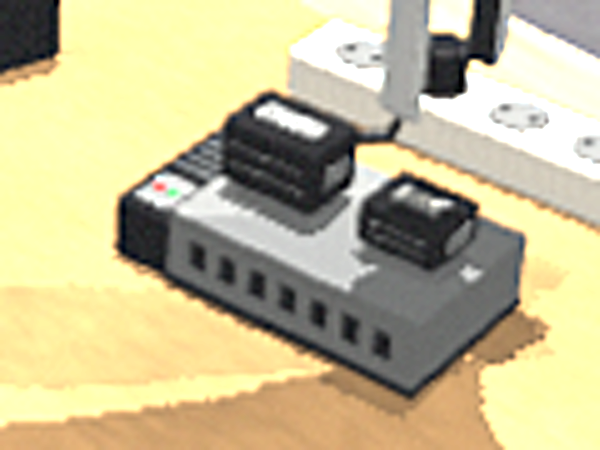

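```bash
python3 -m crank '[[0.5,-1,2.5,2,0.08],[0.5,-2,5.5,4,0.18],[0.5,-3,8.5,6,0.28],[0.5,-4,12,8,0.38],[0.5,-5.5,15.5,9,0.48],[0.5,-7,19,9,0.58],[0.5,-8.5,22,9,0.68],[0.5,-10,25,9,0.78]]';python3 -m crank '[[0.5,-1,3,0,0.1],[0.5,-2,6,0,0.2],[0.5,-3,9,0,0.3],[0.5,-3.8,12,0,0.4],[0.5,-4.5,15,0,0.48],[0.5,-4.5,17,0,0.49],[0.5,-4.5,17,0,0.49],[0.5,-4.5,17,0,0.49]]';python3 -c "
from h import *
togo(.506,.203,.2,82.7)
snap('wrist','w10');snap('top','t10');snap('side','s10')"
```

```text
time_s: 15.72
position: [0.5381, 0.0325, 0.2486]
tcp_rot: [0.214, 0.674, -0.21, 0.675]
contact_force: [0.3, 0.4, -0.1]
width: 0.0706
time_s: 16.38
position: [0.4922, 0.2031, 0.2471]
tcp_rot: [0.042, 0.707, -0.04, 0.705]
contact_force: [0.2, -0.9, -0.0]
width: 0.0708
t 16.38 pos [0.4922 0.2031 0.2471] jaw 83.33 tilt [-0.002  0.004 -1.   ] w 0.0708 F [ 0.2 -0.9 -0. ] q [-0.48  0.42  0.05  1.81 -0.03  0.91  1.04]
shift cm [ 1.38 -0.01 -4.71] turn rad -0.0109 alt 3.131
```

View pics/w10.png

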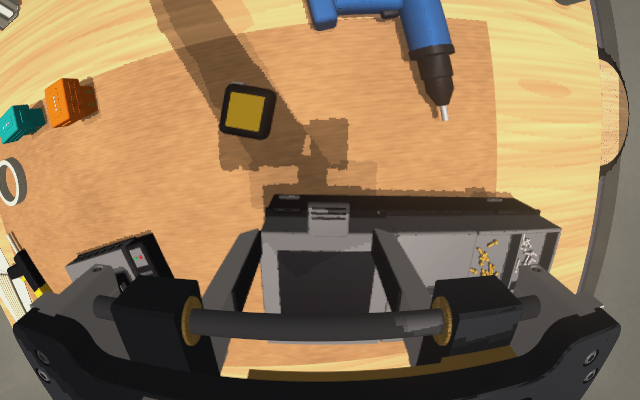

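Run:
```python
from h import *
i=cv2.imread('pics/w10.png')[180:340,230:400]
cv2.imwrite('pics/w10c.png',cv2.convertScaleAbs(cv2.resize(i,None,fx=4,fy=3.7,interpolation=cv2.INTER_CUBIC),alpha=1.8))
i=cv2.imread('pics/t10.png')[130:230,130:290]
cv2.imwrite('pics/t10c.png',cv2.convertScaleAbs(cv2.resize(i,None,fx=5,fy=5,interpolation=cv2.INTER_CUBIC),alpha=1.3))
i=cv2.imread('pics/s10.png')[110:220,235:360]
cv2.imwrite('pics/s10c.png',cv2.convertScaleAbs(cv2.resize(i,None,fx=5,fy=5,interpolation=cv2.INTER_CUBIC),alpha=1.5))
```

```text
(no output)
```

View pics/w10c.png

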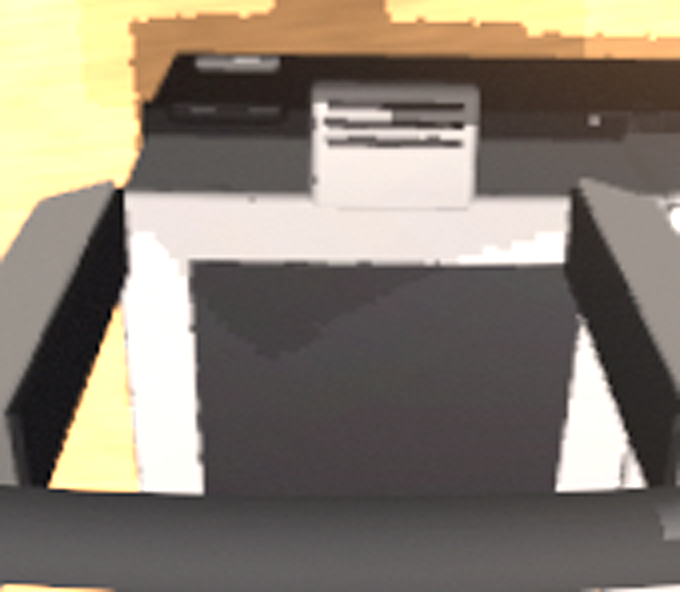

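View pics/t10c.png

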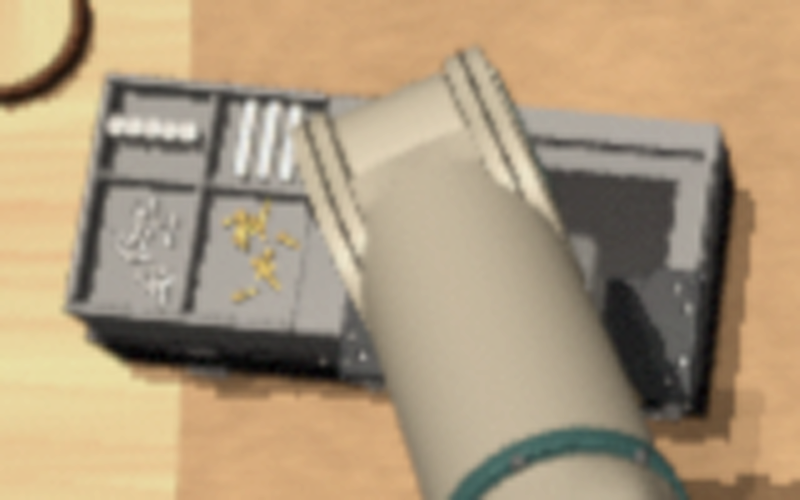

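View pics/s10c.png

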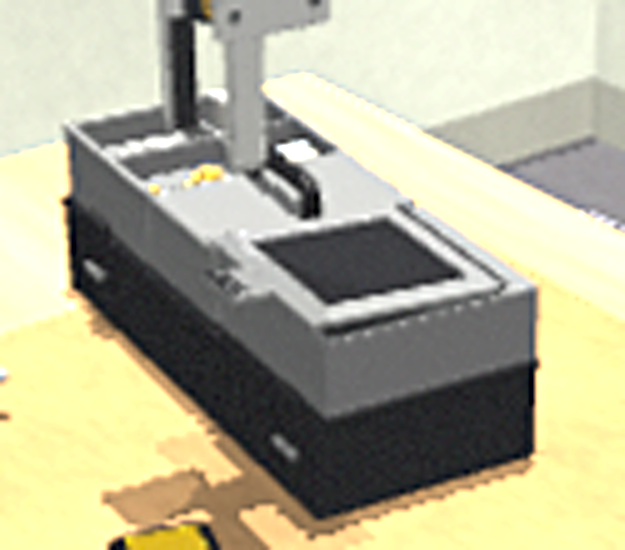

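Run:
```python
from h import *
g=lambda u,v:(230+u/4,180+v/3.7)
for z in (.13,.137,.143):
    P=np.array([onz('w10',*g(u,v),z) for u,v in [(313,85),(478,85),(473,205),(315,205)]])[:,:2]
    m=P.mean(0); print(z,(P*1000).round(1).tolist(),[np.linalg.norm(P[i]-P[i-1]).round(4) for i in (0,1,2,3)])
    t=(P[0]+P[1])/2;b=(P[2]+P[3])/2;d=(b-t)/np.linalg.norm(b-t);print('grip pt',t+d*.012,'dir',np.degrees(np.arctan2(d[1],d[0])), 'width dir',np.degrees(np.arctan2(*(P[0]-P[1])[::-1])))
    e=np.array([onz('w10',*g(u,v),z) for u,v in [(127,193),(313,206),(473,206),(565,208)]])[:,:2];print('edge',(e*1000).round(1).tolist())
i=cv2.resize(cv2.imread('pics/top0.png')[135:225,135:290],None,fx=5,fy=5,interpolation=cv2.INTER_CUBIC);cv2.imwrite('pics/t0box.png',cv2.convertScaleAbs(i,alpha=1.5))
```

```text
0.13 [[497.7, 196.4], [502.4, 236.0], [536.2, 232.0], [531.4, 192.7]] [np.float64(0.0339), np.float64(0.0399), np.float64(0.0341), np.float64(0.0396)]
grip pt [0.51195775 0.21485726] dir -6.553803839326152 width dir -96.75761332270623
edge [[522.7, 146.1], [531.7, 192.2], [536.5, 232.0], [540.2, 255.3]]
0.137 [[495.6, 196.8], [500.1, 235.5], [533.1, 231.5], [528.5, 193.2]] [np.float64(0.0331), np.float64(0.0389), np.float64(0.0332), np.float64(0.0386)]
grip pt [0.50977515 0.21478639] dir -6.553803839326103 width dir -96.7576133227061
edge [[520.0, 147.7], [528.7, 192.7], [533.4, 231.5], [537.0, 254.2]]
0.143 [[493.7, 197.2], [498.2, 235.0], [530.5, 231.1], [525.9, 193.6]] [np.float64(0.0324), np.float64(0.0381), np.float64(0.0325), np.float64(0.0378)]
grip pt [0.50790436 0.21472564] dir -6.553803839326119 width dir -96.75761332270618
edge [[517.7, 149.2], [526.2, 193.1], [530.8, 231.1], [534.3, 253.3]]
```

View pics/t0box.png

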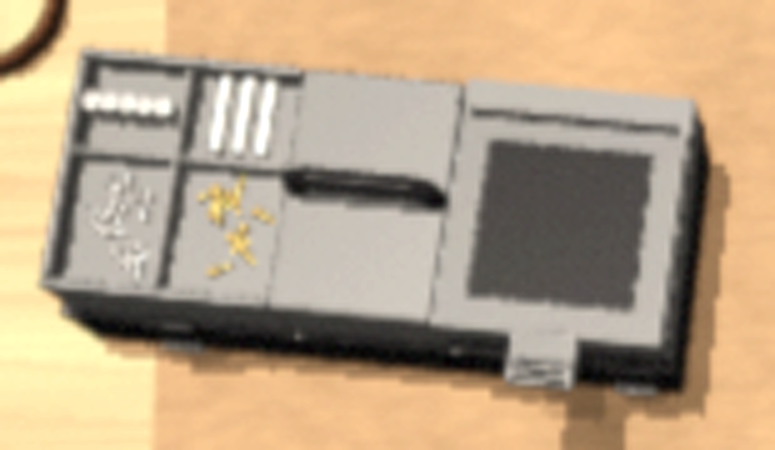

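Run:
```python
from h import *
g=lambda u,v:(135+u/5,135+v/5)
P=np.array([onz('top0',*g(u,v),.13)[:2] for u,v in [(82,50),(697,103),(660,345),(40,288)]])
print(P.round(4).tolist(),[np.linalg.norm(P[i]-P[i-1]).round(4) for i in range(4)])
d=P[0]-P[1];yaw=np.degrees(np.arctan2(-d[0],d[1]));d2=P[3]-P[2];print(yaw,np.degrees(np.arctan2(-d2[0],d2[1])))
c=P.mean(0)
for c,y in ((c,-7.),):
    a=np.radians(y);X=np.array([np.cos(a),np.sin(a)]);Y=np.array([-X[1],X[0]])
    for n,q in dict(o=(0,0),tab=(-98,-120),hinge=(56,-120),pocket=(-10,-120)).items(): print(n,(c+X*q[0]/1000+Y*q[1]/1000).round(4))
t=np.array([onz('top0',*g(u,v),.13)[:2] for u,v in [(508,382),(573,388),(576,347),(512,340)]]);print('tab',(t*1000).round(1).tolist())
t=np.array([onz('top0',*g(u,v),.13)[:2] for u,v in [(475,113),(680,132)]]);print('hinge line',(t*1000).round(1).tolist())
```

```text
[[0.7167, 0.4883], [0.6696, 0.1146], [0.5197, 0.1392], [0.5679, 0.508]] [np.float64(0.1501), np.float64(0.3767), np.float64(0.1519), np.float64(0.372)]
-7.176828707342296 -7.437785400243386
o [0.6185 0.3125]
tab [0.5066 0.2054]
hinge [0.6594 0.1866]
pocket [0.5939 0.1946]
tab [[500.5, 229.4], [495.5, 191.0], [520.3, 189.0], [525.9, 227.0]]
hinge line [[668.0, 249.2], [651.6, 125.2]]
```

```bash
python3 -m crank '[[0.5,0.5,0.4,-1,-0.005],[0.5,1.2,0.8,-3,-0.01],[0.5,1.8,0.8,-5,-0.01],[0.5,1.8,0.8,-6.5,-0.01],[0.5,1.8,0.8,-6.5,-0.01],[0.5,1.8,0.8,-6.5,-0.01],[0.5,1.8,0.8,-6.5,-0.01],[0.5,1.8,0.8,-6.5,-0.01]]';python3 -c "
from h import *
togo(.510,.211,.13,82.8)
snap('wrist','w11');snap('side','s11')
i=cv2.imread('pics/w11.png')[170:320,220:420]
cv2.imwrite('pics/w11c.png',cv2.convertScaleAbs(cv2.resize(i,None,fx=4,fy=4,interpolation=cv2.INTER_CUBIC),alpha=1.5))"
```

```text
time_s: 17.2
position: [0.5119, 0.2086, 0.1838]
tcp_rot: [0.048, 0.705, -0.045, 0.706]
contact_force: [0.5, -0.3, -1.1]
width: 0.0707
t 17.2 pos [0.5119 0.2086 0.1838] jaw 82.43 tilt [ 0.001  0.004 -1.   ] w 0.0707 F [ 0.5 -0.3 -1.1] q [-0.47  0.53  0.05  1.83 -0.04  0.78  1.04]
shift cm [-0.19  0.24 -5.38] turn rad 0.0064 alt -3.135
```

View pics/w11c.png

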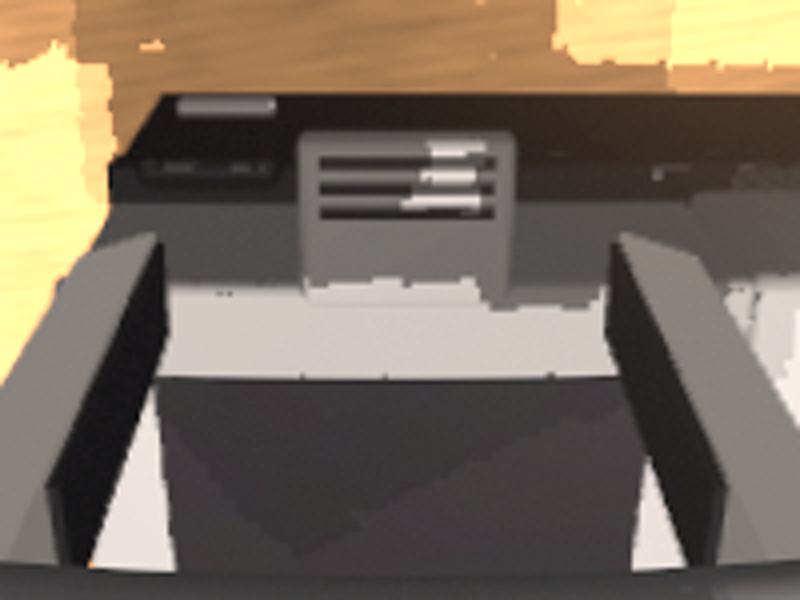

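Run:
```python
from h import *
g=lambda u,v:(220+u/4,170+v/4)
for z in (.13,.137,.143):
    P=np.array([onz('w11',*g(u,v),z) for u,v in [(300,134),(516,134),(508,302),(304,302)]])[:,:2]
    print(z,(P*1000).round(1).tolist(),[np.linalg.norm(P[i]-P[i-1]).round(4) for i in (0,1,2,3)])
    t=(P[0]+P[1])/2;b=(P[2]+P[3])/2;d=(b-t)/np.linalg.norm(b-t);print('grip pt',t+d*.012,np.degrees(np.arctan2(d[1],d[0])),np.degrees(np.arctan2(*(P[1]-P[0])[::-1])))
# triangulate tip mid between top0 and w11
a=ray(load('top0'),135+540.5/5,135+385/5);b=ray(load('w11'),*g(408,134))
A=np.stack([a[1],-b[1]],1);s=np.linalg.lstsq(A,b[0]-a[0],rcond=None)[0];print(a[0]+a[1]*s[0],b[0]+b[1]*s[1])
st()
```

```text
0.13 [[497.3, 195.9], [502.7, 236.2], [537.2, 231.2], [531.7, 191.3]] [np.float64(0.0347), np.float64(0.0406), np.float64(0.0348), np.float64(0.0403)]
grip pt [0.51188201 0.21440154] -7.858383591054508 82.3555888684215
0.137 [[495.2, 196.7], [500.4, 235.7], [533.8, 230.9], [528.5, 192.2]] [np.float64(0.0336), np.float64(0.0393), np.float64(0.0337), np.float64(0.039)]
grip pt [0.50968474 0.21452688] -7.85838359105449 82.35558886842163
0.143 [[493.4, 197.3], [498.5, 235.2], [530.9, 230.6], [525.8, 193.0]] [np.float64(0.0327), np.float64(0.0382), np.float64(0.0328), np.float64(0.0379)]
grip pt [0.50780136 0.21463432] -7.858383591054512 82.35558886842156
[0.50263961 0.21321366 0.10823904] [0.50644552 0.21563108 0.10938971]
t 17.3 pos [0.5118 0.2088 0.1839] jaw 82.46 tilt [ 0.001  0.004 -1.   ] w 0.0704 F [-0.   0.   0.5] q [-0.47  0.53  0.05  1.83 -0.04  0.78  1.04]
```

```bash
python3 -m crank '[[0.5,-0.1,0.4,-1.5,0.003],[0.5,-0.1,0.4,-3,0.003],[0.5,-0.1,0.4,-4.5,0.003],[0.5,-0.1,0.4,-5.9,0.003],[0.5,-0.1,0.4,-5.9,0.003],[0,-0.1,0.4,-5.9,0.003],[-0.6,-0.1,0.4,-5.9,0.003],[-0.6,-0.1,0.4,-5.9,0.003]]' 15;python3 -m crank '[[-0.6,0,0,0,0],[-0.6,0,0,0,0],[-0.6,0,0,0,0],[-0.6,0,0,0,0],[-0.6,0,0,0,0],[-0.6,0,0,0,0],[-0.6,0,0,0,0],[-0.6,0,0,0,0]]';python3 -c "
from h import *
snap('side','s12');snap('wrist','w12')
st()
i=cv2.imread('pics/s12.png')[110:220,235:360]
cv2.imwrite('pics/s12c.png',cv2.convertScaleAbs(cv2.resize(i,None,fx=5,fy=5,interpolation=cv2.INTER_CUBIC),alpha=1.5))"
```

```text
time_s: 17.97
position: [0.5115, 0.2131, 0.126]
tcp_rot: [0.047, 0.705, -0.044, 0.706]
contact_force: [-0.8, 0.5, 0.0]
width: 0.0539
time_s: 18.63
position: [0.512, 0.2126, 0.1261]
tcp_rot: [0.047, 0.705, -0.044, 0.707]
contact_force: [1.7, -3.1, 0.8]
width: 0.0402
t 18.73 pos [0.512  0.2126 0.1261] jaw 82.6 tilt [ 0.003  0.004 -1.   ] w 0.0398 F [ 1.5 -3.8  0.4] q [-0.47  0.61  0.04  1.88 -0.04  0.65  1.04]
```

View pics/s12c.png

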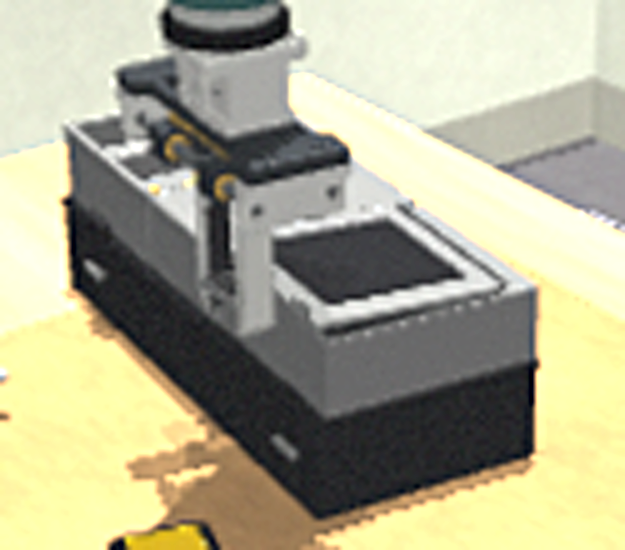

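```bash
python3 -m crank '[[-0.6,0.1,0,1.5,0],[-0.6,0.3,0,3,0],[-0.6,0.7,-0.1,4.5,0],[-0.6,1.2,-0.15,5.9,0],[-0.6,1.8,-0.25,7.3,0],[-0.6,2.6,-0.35,8.6,0],[-0.6,3.5,-0.45,9.8,0],[-0.6,4.6,-0.6,10.9,0]]';python3 -c "
from h import *
snap('side','s13')
st()
i=cv2.imread('pics/s13.png')[50:220,215:380]
cv2.imwrite('pics/s13c.png',cv2.convertScaleAbs(cv2.resize(i,None,fx=3.5,fy=3.5,interpolation=cv2.INTER_CUBIC),alpha=1.5))"
```

```text
time_s: 19.4
position: [0.5576, 0.2064, 0.2349]
tcp_rot: [0.047, 0.705, -0.044, 0.706]
contact_force: [2.3, -1.3, -6.6]
width: 0.0397
t 19.45 pos [0.5603 0.2061 0.237 ] jaw 82.52 tilt [ 0.005  0.005 -1.   ] w 0.0398 F [-0.4 -2.4  3.2] q [-0.43  0.53  0.06  1.65 -0.04  0.96  1.08]
```

View pics/s13c.png

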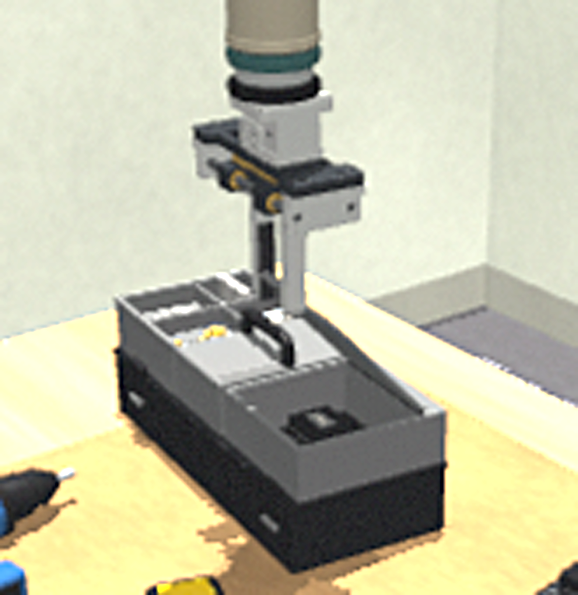

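```bash
python3 -m crank '[[-0.6,0.9,-0.1,0.8,0],[-0.6,2.1,-0.25,1.7,0],[-0.6,3.4,-0.4,2.45,0],[-0.6,5.5,-0.7,3.3,0],[-0.6,7.7,-0.95,3.9,0],[-0.6,9.9,-1.2,4.1,0],[-0.6,11.4,-1.4,4.05,0],[-0.6,12.9,-1.6,3.9,0]]';python3 -c "
from h import *
snap('side','s14');snap('wrist','w14')
st()
i=cv2.imread('pics/s14.png')[50:220,215:380]
cv2.imwrite('pics/s14c.png',cv2.convertScaleAbs(cv2.resize(i,None,fx=3.5,fy=3.5,interpolation=cv2.INTER_CUBIC),alpha=1.5))"
```

```text
time_s: 20.12
position: [0.6884, 0.1891, 0.275]
tcp_rot: [0.047, 0.705, -0.045, 0.706]
contact_force: [-2.5, -3.5, -0.3]
width: 0.04
t 20.22 pos [0.6902 0.1888 0.2746] jaw 82.44 tilt [ 0.004  0.003 -1.   ] w 0.0399 F [ 0.9 -3.6 -0.2] q [-0.34  0.69  0.07  1.23 -0.05  1.22  1.17]
```

View pics/s14c.png

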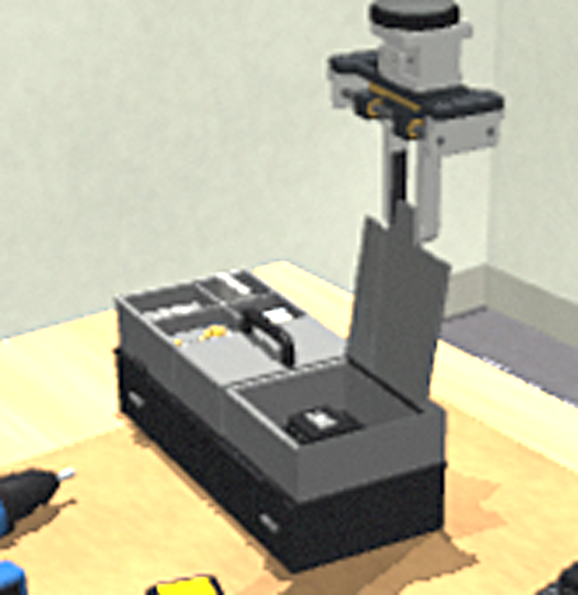

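View pics/w14.png

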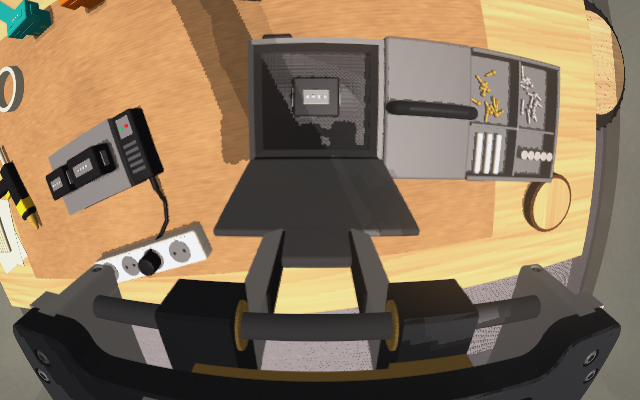

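```bash
python3 -m crank '[[-0.6,0.4,-0.05,-0.1,0],[-0.6,0.8,-0.1,-0.2,0],[-0.6,1.1,-0.13,-0.3,0],[-0.6,1.1,-0.13,-0.3,0],[0.5,1.1,-0.13,-0.3,0],[0.5,1.1,-0.13,-0.3,0],[0.5,1.1,-0.13,-0.3,0],[0.5,1.1,-0.13,-0.3,0]]';python3 -m crank '[[0.5,0,0,0,0],[0.5,0,0,0,0],[0.5,0,0,1.5,0],[0.5,0,0,3,0],[0.5,-1,0,5,0],[0.5,-4,0.3,6,0],[0.5,-8,0.7,6,0],[0.5,-10,1,6,0]]';python3 -c "
from h import *
snap('side','s15');snap('wrist','w15')
st()
i=cv2.imread('pics/s15.png')[50:220,215:380]
cv2.imwrite('pics/s15c.png',cv2.convertScaleAbs(cv2.resize(i,None,fx=3.5,fy=3.5,interpolation=cv2.INTER_CUBIC),alpha=1.5))"
```

```text
time_s: 20.88
position: [0.7006, 0.1889, 0.2712]
tcp_rot: [0.048, 0.704, -0.045, 0.707]
contact_force: [0.0, 0.4, -0.4]
width: 0.0632
time_s: 21.55
position: [0.5973, 0.1997, 0.3322]
tcp_rot: [0.048, 0.705, -0.044, 0.706]
contact_force: [0.6, 0.7, 0.1]
width: 0.0706
t 21.65 pos [0.5973 0.2007 0.3325] jaw 82.7 tilt [ 0.003  0.006 -1.   ] w 0.0703 F [-0.1 -0.9  0.2] q [-0.4   0.5   0.06  1.42 -0.04  1.22  1.11]
```

View pics/s15c.png

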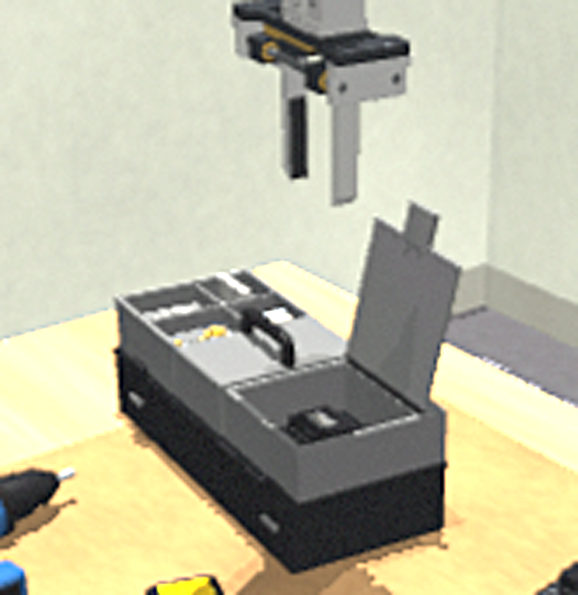

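View pics/w15.png

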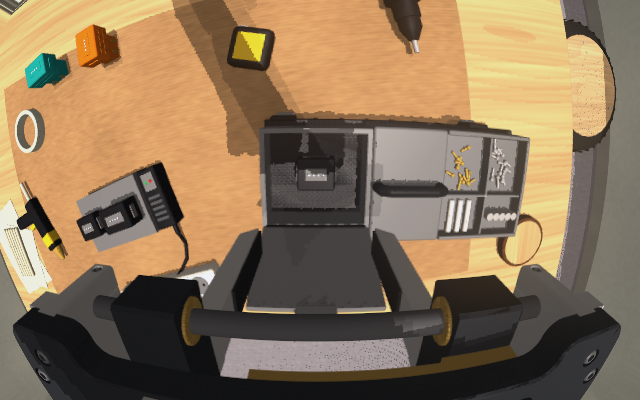

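Run:
```python
from h import *
for f,(x0,y0,x1,y1) in dict(w14=(245,35,385,155),w15=(262,125,378,235)).items():
    i=cv2.imread(f'pics/{f}.png')[y0:y1,x0:x1]
    cv2.imwrite(f'pics/{f}c.png',cv2.convertScaleAbs(cv2.resize(i,None,fx=5,fy=5,interpolation=cv2.INTER_CUBIC),alpha=2.8))
```

```text
(no output)
```

View pics/w14c.png

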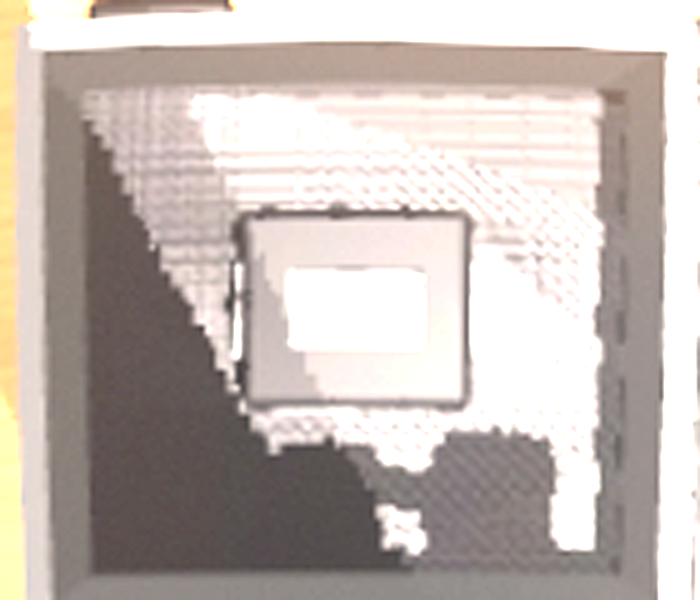

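View pics/w15c.png

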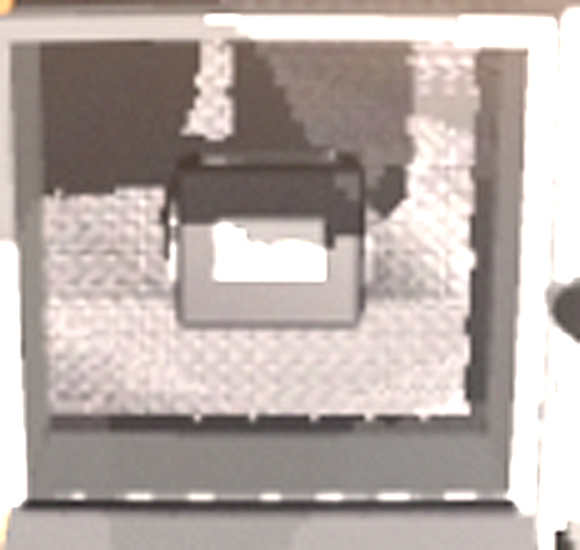

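Run:
```python
from h import *
for f,o,c in [('w14',(245,35),[(245,215),(469,215),(467,405),(249,405)]),('w15',(262,125),[(180,170),(363,170),(359,326),(182,326)])]:
    P=np.array([onz(f,o[0]+u/5,o[1]+v/5,.106)[:2] for u,v in c]);m=P.mean(0)
    d=P[1]-P[0];print(f,m.round(4),[np.linalg.norm(P[i]-P[i-1]).round(4) for i in range(4)],np.degrees(np.arctan2(d[1],d[0])))
togo(*m,.22,82.7)
```

```text
w14 [0.597  0.2034] [np.float64(0.0414), np.float64(0.0477), np.float64(0.0414), np.float64(0.0468)] 82.46083408155206
w15 [0.5968 0.2035] [np.float64(0.0416), np.float64(0.0471), np.float64(0.0416), np.float64(0.0467)] 82.66326304326107
t 21.65 pos [0.5973 0.2007 0.3325] jaw 82.7 tilt [ 0.003  0.006 -1.   ] w 0.0703 F [-0.1 -0.9  0.2] q [-0.4   0.5   0.06  1.42 -0.04  1.22  1.11]
shift cm [ -0.06   0.29 -11.25] turn rad -0.0 alt 3.142
```

```bash
python3 -m crank '[[0.55,-0.05,0.3,-3,0],[0.55,-0.05,0.3,-6.5,0],[0.55,-0.05,0.3,-10,0],[0.55,-0.05,0.3,-13.5,0],[0.55,-0.05,0.3,-15.5,0],[0.55,-0.05,0.3,-16.3,0],[0.55,-0.05,0.3,-16.3,0],[0.55,-0.05,0.3,-16.3,0]]';python3 -c "
from h import *
togo(.5969,.2035,.093,82.6)
snap('side','s16');snap('wrist','w16')
i=cv2.imread('pics/s16.png')[50:220,215:380]
cv2.imwrite('pics/s16c.png',cv2.convertScaleAbs(cv2.resize(i,None,fx=3.5,fy=3.5,interpolation=cv2.INTER_CUBIC),alpha=1.5))"
```

```text
time_s: 22.32
position: [0.598, 0.2038, 0.1701]
tcp_rot: [0.047, 0.704, -0.043, 0.707]
contact_force: [0.0, 0.6, -0.3]
width: 0.073
t 22.32 pos [0.598  0.2038 0.1701] jaw 82.68 tilt [ 0.004  0.006 -1.   ] w 0.073 F [ 0.   0.6 -0.3] q [-0.4   0.65  0.05  1.63 -0.05  0.86  1.11]
shift cm [-0.11 -0.03 -7.71] turn rad -0.0014 alt 3.14
```

View pics/s16c.png

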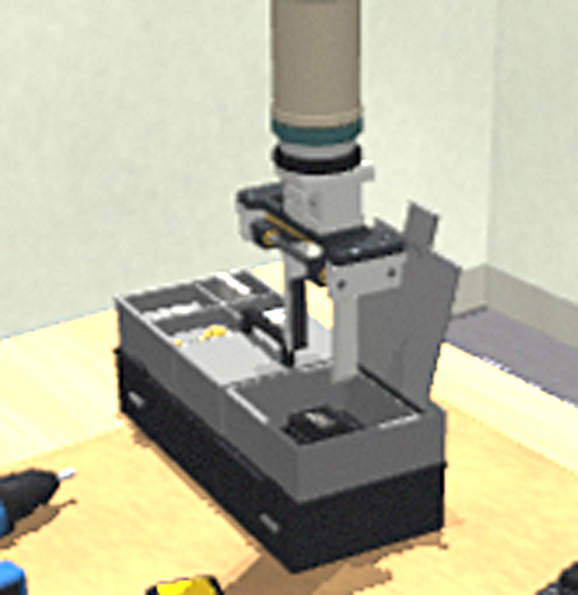

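View pics/w16.png

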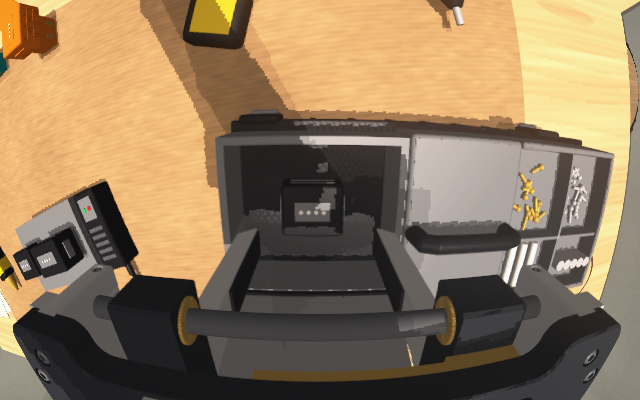

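```bash
python3 -m crank '[[0.55,-0.1,0,-2,0],[0.55,-0.1,0,-4,0],[0.55,-0.1,0,-6,0],[0.55,-0.1,0,-7.2,0],[0.55,-0.1,0,-7.7,0],[0.55,-0.1,0,-7.7,0],[0,-0.1,0,-7.7,0],[-0.6,-0.1,0,-7.7,0]]' 35;python3 -m crank '[[-0.6,0,0,0,0],[-0.6,0,0,0,0],[-0.6,0,0,0,0],[-0.6,0,0,0,0],[-0.6,0,0,0,0],[-0.6,0,0,0,0],[-0.6,0,0,0.5,0],[-0.6,0,0,1,0]]';python3 -c "
from h import *
togo(.5969,.2035,.29,82.6)"
```

```text
time_s: 23.08
position: [0.5986, 0.2044, 0.0958]
tcp_rot: [0.048, 0.703, -0.042, 0.709]
contact_force: [-0.7, 0.6, -1.0]
width: 0.063
time_s: 23.75
position: [0.5978, 0.2031, 0.1055]
tcp_rot: [0.048, 0.703, -0.043, 0.708]
contact_force: [0.9, -3.3, -3.7]
width: 0.0496
t 23.75 pos [0.5978 0.2031 0.1055] jaw 82.65 tilt [ 0.007  0.006 -1.   ] w 0.0496 F [ 0.9 -3.3 -3.7] q [-0.4   0.73  0.04  1.68 -0.05  0.73  1.11]
shift cm [-0.09  0.04 18.45] turn rad -0.0009 alt 3.141
```

```bash
python3 -m crank '[[-0.6,0,0,1,0],[-0.6,0,0,3,0],[-0.6,0,0,6,0],[-0.6,0,0,9,0],[-0.6,0,0,12,0],[-0.6,0,0,15,0],[-0.6,0,0,17,0],[-0.6,0,0,17.5,0]]';python3 -m crank '[[-0.6,0,0,0,0],[-0.6,0,0,0,0],[-0.6,0,0,0,0],[-0.6,0,0,0,0],[-0.6,0,0,0,0],[-0.6,0,0,0,0],[-0.6,0,0,0,0],[-0.6,0,0,0,0]]';python3 -c "
from h import *
st();snap('side','s17');snap('wrist','w17')
i=cv2.imread('pics/s17.png')[50:290,215:455]
cv2.imwrite('pics/s17c.png',cv2.convertScaleAbs(cv2.resize(i,None,fx=2.5,fy=2.5,interpolation=cv2.INTER_CUBIC),alpha=1.5))"
```

```text
time_s: 24.42
position: [0.5998, 0.2051, 0.2858]
tcp_rot: [0.049, 0.701, -0.041, 0.711]
contact_force: [1.0, -0.2, -1.8]
width: 0.0501
time_s: 25.08
position: [0.5997, 0.205, 0.2853]
tcp_rot: [0.049, 0.701, -0.041, 0.71]
contact_force: [0.2, 0.1, -2.1]
width: 0.0497
t 25.08 pos [0.5997 0.205  0.2853] jaw 82.71 tilt [ 0.014  0.011 -1.   ] w 0.0497 F [ 0.2  0.1 -2.1] q [-0.41  0.53  0.06  1.49 -0.04  1.1   1.11]
```

View pics/s17c.png

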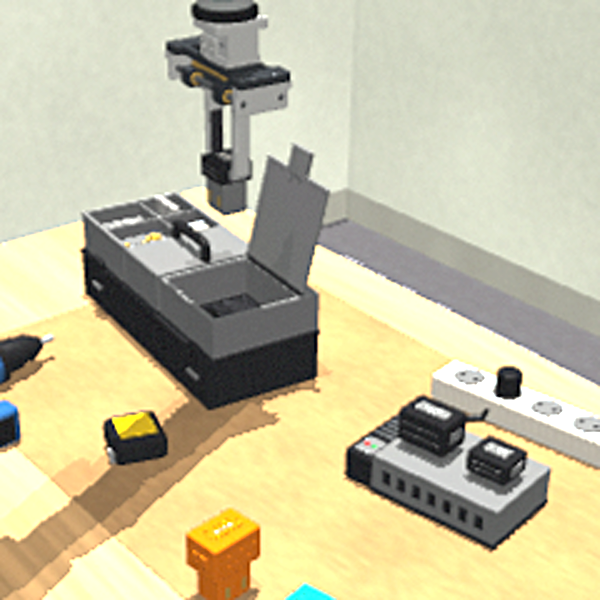

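View pics/w17.png

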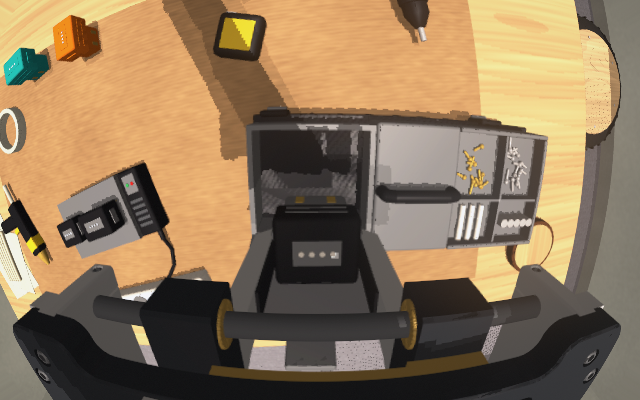

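```bash
python3 -c "
from rig import job_done
print(job_done())"
```

```text
the job is handed in; nothing more can be done
None
```

I finished the job in about 25 s of the 72 s allowed and handed it in. No verdict is reported, so the checks below are my own.

- **Big pack:** it stands in the well next to the lamps. It slid in freely, then stopped on the well floor at about 37 N with the tool at the height expected for full depth. The side view after release shows it upright.
- **Slim pack:** it stands in the other well. It stopped at about 32 N, again at the expected height, and the side view shows it upright.
- **Flap:** I pinched the tab and swung the flap to roughly 1.85 rad, then let go. The 1.85 is estimated from where the tool was, not measured. It was still leaning back in the last picture.
- **Spare pack:** it is held at 35 N across its 50 mm side (fingers at 49.7 mm). I gripped it that way round to keep the gripper clear of the open flap. Its centre is about 0.26 m above the desk, so its foot is about 100 mm over the lid. It looks upright and clear of the tool box and was still in the last reading.
- **Other items:** the tape measure, orange pack and drill nose look unmoved in the last pictures, and the tape roll, glue gun and turquoise pack also look untouched. I judged this by eye and did not measure it.

**Readings that disagreed:** the top and wrist cameras differed by about 5 mm on where the tab was, and the tool's position reading jittered by up to 3 mm right after moves. Neither affected the grasps or the fits.

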